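Pack the last two cells into a seven-cell battery housing

ROBOT

A 6-joint arm with a two-finger parallel gripper is mounted at the origin on the work surface. World frame = base frame: x ahead of the robot, y to its left, z up, the work surface at z = 0. Lengths are in m, angles in rad, forces in N, time in s.
With the tool pointing down it reaches from about 0.3 to 0.875 m from the base axis. Payload 6.4 kg.
Tool frame: the origin (TCP) lies on the centre line of the jaws, within the pads' length; the fingertips stand 11 mm ahead of it and the grasp point (between the pads) lies 8 mm behind it (r.tip_reach is the distance from the TCP to the fingertips, in m); y points along the fingers, z is the direction in which the jaws open and shut, and the axes are right-handed (so a half turn about y gives the same grasp; the last joint's range is limited). The gripper opens to 88 mm and grips with 3 to 60 N. Pads are 18 mm wide; open, the fingers measure 123 mm over their backs; the gripper's body (75 mm by 187 mm) begins 45 mm behind the grasp point.
Start: joints at [-1.507, 0.181, 1.607, -0, 1.354, -0.206], TCP at [0.153, -0.554, 0.25] pointing down, gripper open.
Joint ranges: [-2.99, 2.99], [-0.89, 2.07], [0.3, 2.58], [-1.14, 4.28], [0, 2.63], [-3.12, 3.12]. Speed limits (rad/s): [2.57, 2.57, 3.01, 3.14, 3.14, 3.14].

INTERFACE

Orientations are given as a unit quaternion [x, y, z, w].
In Python, from bench import r gives the robot as it stands.
- The arm moves only by the shell command python3 -m creep 'ROWS' [OPENING]. ROWS is JSON, a list of rows, each a list of 2 entries, a list of its own where there are three numbers: the shift along the world's x, y, z in mm, then the turn, a rotation vector about the world's x, y, z in rad. A call has 1 to 5 rows; each row is the pose to reach, as a shift and turn from the pose commanded when the call began; what a row does not reach only later rows make up. A row lasts 1/12 s, in which the tool goes at most 41.7 mm and 7.16 degrees, less where a joint would pass 70% of its speed; a pose out of reach is approached as far as the arm can. A call with a gripper value outside its range is refused whole. OPENING is the finger opening in mm, from 0 to 88.1, set as the call begins (- or left out, the last holds). The fingers move at their own pace and stop on an object; the grip force is fixed at half the most. Time passes only in rows, so rows that repeat a pose let the fingers close. It gives the time, the measured TCP pose, the force and the opening at its end, in the units of the state.
- r.observe(): the state, without advancing time (a new reading comes with each control period).
- r.grab_frame(name): name is "scene" or "side" or "wrist"; returns a dict with "image" (420x560x3 uint8, red, green, blue), "z_map" (420x560 float32, m along the optical axis (not along the pixel's ray), 0 where there is no reading), "fx", "fy", "cx", "cy" (pixels), "R" (3x3) and "t" (3): a world point X has camera coordinates R X + t. Camera axes: x right, y down, z forward; pixel columns grow to the right and rows downward; lengths in m; the calibration is good to about 2 mm. A picture is of the moment at which its call begins.
- r.job_done(): hands the job in, once; it reports no verdict.
The state is a dict: "time": time; "joint_pos": joint angles; "joint_vel": joint speeds; "effort": joint torques, N m; "position": TCP position; "tool_rot": TCP orientation; "contact_force": force on the tool from outside, world axes, zero at the start; "torque": the same for the moment, N m; "width": finger opening in m.
Only numpy, scipy, OpenCV 4.12 (cv2) and the standard library are available. Lean on these libraries where they do the work, as an engineer would, in place of code of your own. Each camera call takes 0.05 s, during which the arm holds its last target.

TASK

Finish packing the round battery housing: draw the two blue cells out of the sloping rack and fit one into the gap in the outer ring and one into the middle, so that all seven stand upright, six round one, fully home on the housing's floor with their tops level. The seated cells are loose and have crept into the gaps, so feel each new cell in and ease them aside gently instead of forcing anything. Leave the red reject cell in the rack and do not disturb the cap, the screwdriver or the screw tray.

Things in the scene. Friction and masses are not known exactly. Their poses are not given: they have to be found in the camera images.
- blue1_mid (a point): First cell still to be packed: a cylindrical battery cell, 32 mm across and 120 mm long, about 0.24 kg, blue sleeve with a pale band near the top, flat top with a bare steel terminal; the lowest 4 mm of its foot taper from 32 to 27 mm across. This point is at its centre, half-way up (60 mm from either end); its z axis runs along the cell from foot to top. It starts in one of the three pockets of the sloping rack, so its z axis leans 30 degrees from vertical
- blue2_mid (a point): Second cell still to be packed, identical to the first: blue, 32 mm across, 120 mm long, foot tapered in the same way. Point and axes as for the first; it too starts in a rack pocket, leaning 30 degrees
- reject_mid (a point): The rejected cell: same size, but with a red sleeve and a yellow band; it occupies the third rack pocket and stays there. This point is at its centre, z axis along it from foot to top
- rack: Grey rack on a steel stand, fixed: a row of three square pockets 60 mm apart along its y axis, origin on the bench under the middle one. The pockets lean 30 degrees, so cell tops lean to the rack's -x (robot's) side. Pockets 36 mm square, 55 mm deep: 65 mm of a cell stands out and it must be drawn out along its own axis. 28 mm between cells; free uphill and downhill of them
- housing_floor (a point): Centre of the inner floor of the round white housing, on its axis, 14 mm above the bench. Housing fixed, upright: bore 101 mm across, 85 mm deep, wall 5 mm, so a seated cell stands 35 mm above the rim. It takes six cells in a ring against the wall round one in the middle. z is up, x points to the ring's one empty place; the other empty place is the centre, on the axis
- empty_ring_place (a point): Where a cell's centre belongs when fully home in the ring's empty place: 34 mm from the housing's axis, 60 mm above the inner floor. The loose cells on both sides have crept 4 to 8 mm too far into it, so a cell lowered straight down would land on their tops: they must first be eased back along the wall, for instance pressed apart at their tops above the rim (5 to 15 N)
- seated_a_mid (a point): A cell already in the housing's ring, next to the empty ring place on its counter-clockwise side seen from above, crept into it; blue, same size as the others. It stands loose on the inner floor and can slide and lean a few mm. This point is at its centre (half-way up), z axis along it to its top
- seated_b_mid (a point): A cell already in the housing's ring, about 120 degrees counter-clockwise from the empty ring place; blue, same size as the others. It stands loose on the inner floor and can slide and lean a few mm. This point is at its centre (half-way up), z axis along it to its top
- seated_c_mid (a point): A cell already in the housing's ring, opposite the empty ring place; blue, same size as the others. It stands loose on the inner floor and can slide and lean a few mm. This point is at its centre (half-way up), z axis along it to its top
- seated_d_mid (a point): A cell already in the housing's ring, about 120 degrees clockwise from the empty ring place; blue, same size as the others. It stands loose on the inner floor and can slide and lean a few mm. This point is at its centre (half-way up), z axis along it to its top
- seated_e_mid (a point): A cell already in the housing's ring, next to the empty ring place on its clockwise side seen from above, crept into it; blue, same size as the others. It stands loose on the inner floor and can slide and lean a few mm. This point is at its centre (half-way up), z axis along it to its top
- cap: The housing's round white cap, 120 mm across and 45 mm high, lying open side up on the bench; origin under its centre. Stays where it is
- screwdriver: Orange-handled screwdriver, 200 mm long, lying on the bench; origin under its middle. Stays where it is
- screw_tray: Black open tray of screws, 110 x 160 x 45 mm; origin under its centre. Stays where it is

How it is judged:
At the end, for the whole second after the job is handed in: All seven blue cells stand in the bore, released and at rest: centre within 40 mm of the housing axis and 56 to 63.5 mm above the inner floor (home is 60), within 5 degrees of upright. Reject moved under 10 mm; cap, screwdriver and tray under 20 mm (horizontal distance between each of blue1_mid, blue2_mid, seated_a_mid, seated_b_mid, seated_c_mid, seated_d_mid, seated_e_mid and housing_floor below 0.04 m and z of blue1_mid in the frame of housing_floor between 0.056 and 0.0635 m and angle between each of blue1_mid, blue2_mid, seated_a_mid, seated_b_mid, seated_c_mid, seated_d_mid, seated_e_mid's own z axis and vertical below 0.09 rad and z of blue2_mid in the frame of housing_floor between 0.056 and 0.0635 m and z of seated_a_mid in the frame of housing_floor between 0.056 and 0.0635 m and z of seated_b_mid in the frame of housing_floor between 0.056 and 0.0635 m and z of seated_c_mid in the frame of housing_floor between 0.056 and 0.0635 m and z of seated_d_mid in the frame of housing_floor between 0.056 and 0.0635 m and z of seated_e_mid in the frame of housing_floor between 0.056 and 0.0635 m and linear speed of each of blue1, blue2, seated_a, seated_b, seated_c, seated_d, seated_e below 0.02 m/s and distance of reject_mid from where it was at the start of the episode below 0.01 m and distance of each of cap, screwdriver, screw_tray from where it was at the start of the episode below 0.02 m); the robot touches nothing.
It fails at once if the red reject cell is moved in the rack or taken out (over 10 mm) (distance of reject_mid from where it was at the start of the episode above 0.01 m).
It fails at once if the housing's cap is moved (over 20 mm) (distance of cap from where it was at the start of the episode above 0.02 m).
It fails at once if the screwdriver is moved (over 20 mm) (distance of screwdriver from where it was at the start of the episode above 0.02 m).
It fails at once if the screw tray is moved (over 20 mm) (distance of screw_tray from where it was at the start of the episode above 0.02 m).
It fails at once if a cell is forced: a seated cell is pressed on the housing with more than 40 N, or a new one with more than 80 N (contact force between any of blue1, blue2 and housing above 80 N or contact force between any of seated_a, seated_b, seated_c, seated_d, seated_e and housing above 40 N).
It also fails if it takes over 72 s, if anything falls off the work surface, if the arm or the gripper's body presses on something with over 40 N, if the wrist force passes 120 N, or if a joint passes its speed limit or range.

## Working session

There is one attempt and no reset: what is moved stays moved. The work goes in short steps, Python scripts to look and compute and a shell command to move; the robot and the scene stay as the last step left them, time stands still between calls to the robot, and variables do not carry over. Pictures are saved under pics/ and viewed, and the job is handed in when it is done.

```bash
ls; mkdir -p pics; cat > h.py <<'E'
import numpy as np, cv2
from bench import r
def snap(name,fn):
    f=r.grab_frame(name); cv2.imwrite('pics/'+fn+'.png',f['image'][:,:,::-1]); np.savez('pics/'+fn+'.npz',**{k:np.array(v) for k,v in f.items()}); return f
def load(fn): return dict(np.load('pics/'+fn+'.npz'))
def pt(f,u,v,z=None):
    if z is None:
        a=f['z_map'][int(v)-1:int(v)+2,int(u)-1:int(u)+2]; a=a[a>0]; z=np.median(a)
    c=np.array([(u-f['cx'])/f['fx']*z,(v-f['cy'])/f['fy']*z,z]); return f['R'].T@(c-f['t'])
def cloud(f):
    z=f['z_map'];v,u=np.mgrid[:z.shape[0],:z.shape[1]]
    c=np.stack([(u-f['cx'])/f['fx']*z,(v-f['cy'])/f['fy']*z,z],-1); return (c-f['t'])@f['R']
def proj(f,X):
    c=f['R']@np.array(X)+f['t']; return np.array([f['fx']*c[0]/c[2]+f['cx'],f['fy']*c[1]/c[2]+f['cy']])
E
python3 - <<'E'
from h import *
for n in ['scene','side','wrist']:
    f=snap(n,n+'0'); print(n,f['fx'],f['R'].round(3).tolist(),f['t'].round(3), (-f['R'].T@f['t']).round(3))
print(r.observe(), r.tip_reach)
E
```

```text
pics
scene 498.6969583501706 [[0.037, 0.999, -0.009], [0.857, -0.036, -0.515], [-0.515, 0.011, -0.857]] [-0.005 -0.461  1.345] [ 1.087 -0.027  0.915]
side 399.2675662657469 [[-0.963, -0.269, 0.002], [-0.18, 0.641, -0.746], [0.199, -0.719, -0.666]] [0.54  0.157 0.712] [0.407 0.556 0.591]
wrist 362.9530188749008 [[0.265, -0.964, -0.001], [-0.929, -0.256, 0.268], [-0.258, -0.07, -0.964]] [-0.573 -0.036  0.389] [ 0.22  -0.535  0.384]
{'time': 0.15, 'joint_pos': array([-1.50728791e+00,  1.81324314e-01,  1.60773917e+00, -1.77010291e-06,
        1.35381570e+00, -2.06311024e-01]), 'joint_vel': array([-8.77872093e-04, -2.47004810e-03, -2.85133484e-03, -6.13986208e-05,
       -1.01577544e-04, -4.39486469e-04]), 'effort': array([ 1.48777264e-03, -4.34231365e+01, -3.42174733e+01,  7.03224493e-02,
        3.55950685e-02, -7.48256889e-05]), 'position': array([ 0.15325602, -0.55380404,  0.24906193]), 'tool_rot': array([-0.09507474,  0.70113522, -0.70022773,  0.09513842]), 'contact_force': array([-0.08824074,  0.61493542, -0.75490254]), 'torque': array([-0.04901246, -0.00620496, -0.03085602]), 'width': 0.0881436074011243} 0.011
```

View pics/scene0.png

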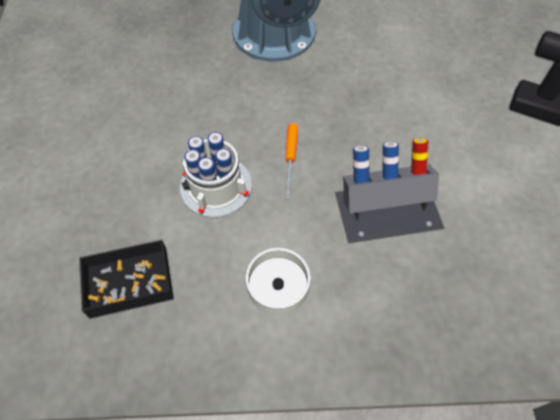

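View pics/side0.png

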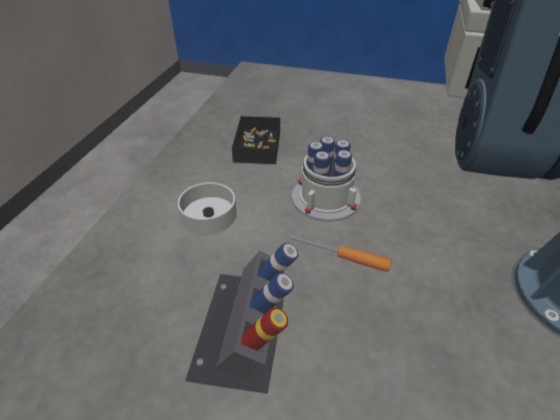

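View pics/wrist0.png

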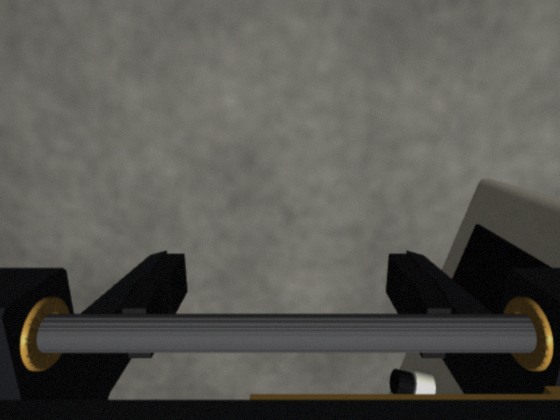

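```bash
python3 - <<'E'
from h import *
f=load('scene0'); im=f['image'][110:230,160:270,::-1]; a=cv2.resize(im,None,fx=5,fy=5,interpolation=2)
cv2.imwrite('pics/c1.png',a)
cv2.imwrite('pics/c2.png',cv2.resize(f['image'][120:250,325:455,::-1],None,fx=4.5,fy=4.5,interpolation=2))
g=load('side0')
cv2.imwrite('pics/c3.png',cv2.resize(g['image'][120:220,280:380,::-1],None,fx=6,fy=6,interpolation=2))
for n in ['scene0','side0']:
    f=load(n);C=cloud(f);P=C.reshape(-1,3);ok=(f['z_map'].reshape(-1)>0)
    # housing region
    for lo,hi in [(0.13,0.14),(0.09,0.104)]:
        s=ok&(P[:,2]>lo)&(P[:,2]<hi)&(P[:,1]<0)&(P[:,0]>.2)&(P[:,0]<.7)
        print(n,lo,s.sum(),P[s].mean(0),P[s].min(0),P[s].max(0))
E
```

```text
scene0 0.13 858 [ 0.49778306 -0.14823195  0.13347803] [ 0.45080887 -0.19069282  0.13000819] [ 0.54340567 -0.10131074  0.13770924]
scene0 0.09 568 [ 0.51555569 -0.13857822  0.09659686] [ 0.44111571 -0.20049161  0.09002601] [ 0.55016603 -0.08896081  0.10398622]
side0 0.13 696 [ 0.46884969 -0.20382038  0.13485124] [ 0.20012186 -1.07539842  0.13004055] [ 0.53998822 -0.09642266  0.1395624 ]
side0 0.09 628 [ 0.45292454 -0.20848532  0.09718848] [ 0.20004716 -1.08041117  0.09002554] [ 0.54736177 -0.08617576  0.10399018]
```

View pics/c1.png

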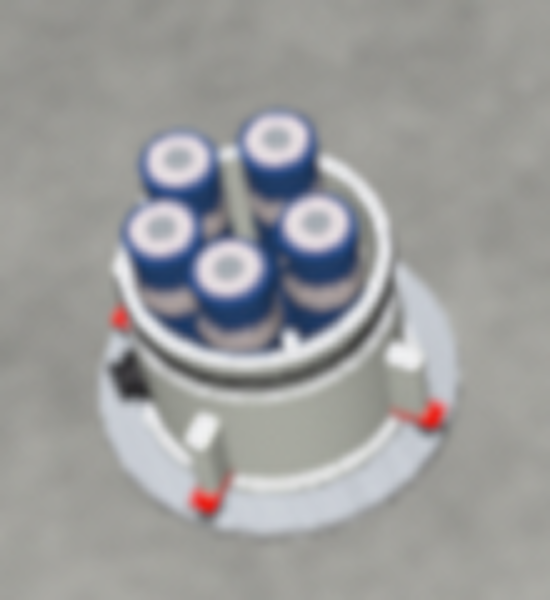

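View pics/c2.png

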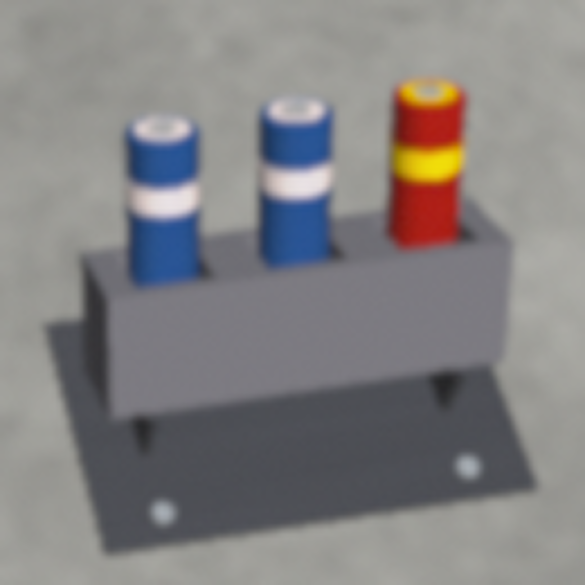

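View pics/c3.png

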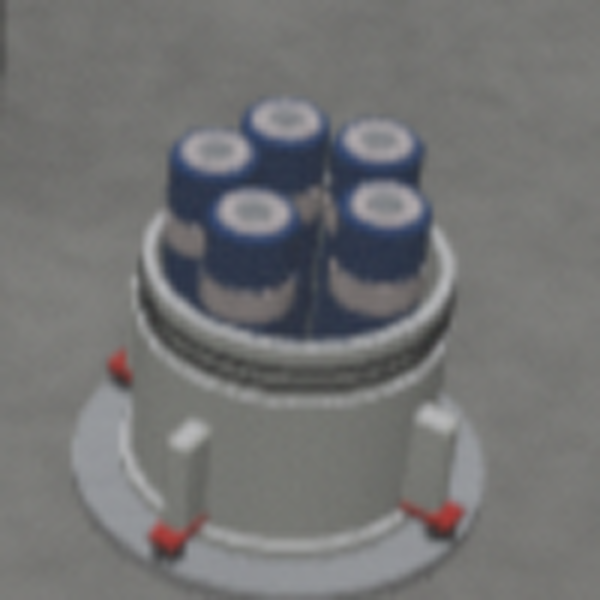

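```bash
python3 - <<'E'
from h import *
def ray(f,u,v,z):
    o=-f['R'].T@f['t'];d=f['R'].T@np.array([(u-f['cx'])/f['fx'],(v-f['cy'])/f['fy'],1]);return o+d*(z-o[2])/d[2]
def cfit(P):
    A=np.c_[2*P[:,:2],np.ones(len(P))];b=(P[:,:2]**2).sum(1);s=np.linalg.lstsq(A,b,rcond=None)[0];return s[:2],np.sqrt(s[2]+s[0]**2+s[1]**2)
f=load('scene0')
S=np.array([ray(f,160+(a+.5)/5-.5,110+(b+.5)/5-.5,.134) for a,b in [(178,158),(277,137),(162,229),(230,267),(318,221)]])
g=load('side0')
T=np.array([ray(g,280+(a+.5)/6-.5,120+(b+.5)/6-.5,.134) for a,b in [(214,151),(287,119),(379,141),(386,206),(253,213)]])
for n,Q in(('scene',S),('side',T)):
    print(n); print(Q.round(4)); print(cfit(Q))
# housing axis from outer wall base rings: use depth cloud of wall points z .03-.08
P=[]
for ff in (f,g):
    C=cloud(ff).reshape(-1,3); s=(C[:,2]>.03)&(C[:,2]<.075)&(abs(C[:,0]-.495)<.08)&(abs(C[:,1]+.148)<.08)
    Q=C[s]; c,_=cfit(Q)
    for k in range(5):
        d=np.hypot(*(Q[:,:2]-np.array([.495,-.146])).T); 
    m=abs(np.hypot(*(Q[:,:2]-c).T)-.0555)<.004; print(len(Q),c,_, cfit(Q[m]))
E
```

```text
scene
[[ 0.4713 -0.1705  0.134 ]
 [ 0.4625 -0.1316  0.134 ]
 [ 0.5058 -0.1751  0.134 ]
 [ 0.525  -0.148   0.134 ]
 [ 0.5046 -0.1146  0.134 ]]
(array([ 0.49231203, -0.14513247]), np.float64(0.03285174434398092))
side
[[ 0.5257 -0.1517  0.134 ]
 [ 0.505  -0.1792  0.134 ]
 [ 0.4712 -0.1738  0.134 ]
 [ 0.4627 -0.1341  0.134 ]
 [ 0.5052 -0.1177  0.134 ]]
(array([ 0.49265682, -0.14839489]), np.float64(0.03321997106705524))
886 [ 0.49958828 -0.14501897] 0.05350980183357355 (array([ 0.49793247, -0.14521897]), np.float64(0.0549325899404066))
993 [ 0.49097232 -0.13360692] 0.05068380479706963 (array([ 0.49028948, -0.13255923]), np.float64(0.053931378611399614))
```

```bash
python3 - <<'E'
from h import *
from scipy.spatial.transform import Rotation as Ro
print(Ro.from_quat([-0.09507474,  0.70113522, -0.70022773,  0.09513842]).as_matrix().round(3))
f=load('scene0');C=cloud(f)
for a,b in [(162,130),(296,110),(429,93)]:
    u=325+a/4.5;v=120+b/4.5; print(u,v,C[int(round(v)),int(round(u))].round(4))
g=load('side0');C=cloud(g)
cv2.imwrite('pics/c4.png',cv2.resize(g['image'][235:355,220:320,::-1],None,fx=5,fy=5,interpolation=2))
s=g['z_map']
E
```

```text
[[-0.964 -0.     0.267]
 [-0.267  0.001 -0.964]
 [-0.    -1.    -0.001]]
361.0 148.88888888888889 [0.5055 0.1535 0.1352]
390.77777777777777 144.44444444444446 [0.4946 0.2141 0.1335]
420.3333333333333 140.66666666666666 [0.4915 0.2712 0.1358]
```

View pics/c4.png

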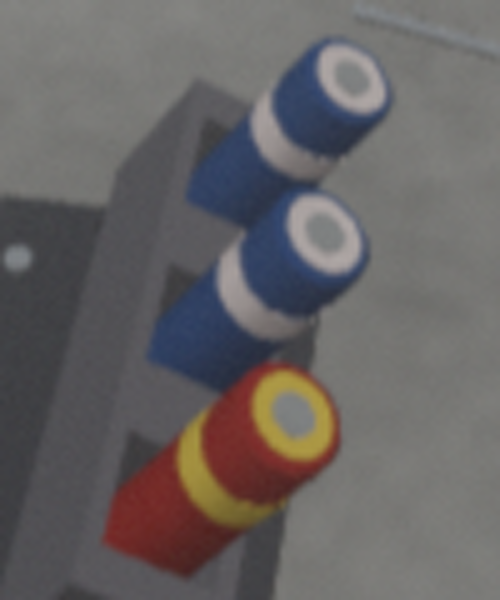

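```bash
cat >> h.py <<'E'
def rayd(f,u,v):
    o=-f['R'].T@f['t'];d=f['R'].T@np.array([(u-f['cx'])/f['fx'],(v-f['cy'])/f['fy'],1]);return o,d/np.linalg.norm(d)
def ray(f,u,v,z):
    o,d=rayd(f,u,v);return o+d*(z-o[2])/d[2]
def tri(l):
    A=0;b=0
    for o,d in l:
        M=np.eye(3)-np.outer(d,d);A=A+M;b=b+M@o
    x=np.linalg.solve(A,b);return x,[np.linalg.norm((np.eye(3)-np.outer(d,d))@(x-o)) for o,d in l]
E
python3 - <<'E'
from h import *
f=load('scene0');g=load('side0')
for (a,b),(c,d) in zip([(162,129),(296,110),(429,93)],[(352,77),(318,234),(296,413)]):
    print(tri([rayd(f,325+(a+.5)/4.5-.5,120+(b+.5)/4.5-.5),rayd(g,220+(c+.5)/5-.5,235+(d+.5)/5-.5)]))
# side cloud of tops
C=cloud(g)
for c,d in [(352,77),(318,234),(296,413)]:
    u=220+c/5;v=235+d/5; print(C[int(round(v)),int(round(u))].round(4))
E
```

```text
(array([0.50275158, 0.15240953, 0.13528539]), [np.float64(0.0010592945126737447), np.float64(0.0010592945126738091)])
(array([0.49626374, 0.21233109, 0.1354061 ]), [np.float64(0.00010116497223571844), np.float64(0.00010116497223576434)])
(array([0.48751732, 0.27117673, 0.13450434]), [np.float64(0.0013422886844856512), np.float64(0.0013422886844855935)])
[0.502  0.1517 0.1356]
[0.4945 0.2148 0.1376]
[0.4857 0.2726 0.1368]
```

```bash
python3 -m creep '[[[26,31,10],[0,0,0.03]],[[52,62,20],[0,0,0.06]],[[78,93,30],[0,0,0.09]],[[104,124,40],[0,0,0.12]],[[130,155,50],[0,0,0.13]]]'; python3 -m creep '[[[26,31,0],[0,0,0]],[[52,62,0],[0,0,0]],[[78,93,0],[0,0,0]],[[104,124,0],[0,0,0]],[[130,155,0],[0,0,0]]]';python3 -m creep '[[[26,31,0],[0,0,0]],[[52,62,0],[0,0,0]],[[78,97,0],[0,0,0]],[[79,97,0],[0,0,0]],[[79,97,0],[0,0,0]]]' 0
python3 - <<'E'
from h import *
f=snap('wrist','w1'); print(r.observe()['joint_pos'],r.observe()['position'],r.observe()['tool_rot'])
E
```

```text
time: 0.57
position: [0.2839, -0.3975, 0.2998]
tool_rot: [-0.141, 0.693, -0.693, 0.141]
contact_force: [0.4, -1.0, -0.1]
width: 0.0883
time: 0.98
position: [0.414, -0.2424, 0.2997]
tool_rot: [0.14, -0.693, 0.693, -0.14]
contact_force: [2.0, -0.1, -0.1]
width: 0.0883
time: 1.4
position: [0.493, -0.1451, 0.2993]
tool_rot: [-0.142, 0.693, -0.693, 0.142]
contact_force: [0.4, -0.7, -0.0]
width: 0.057
[-5.20395515e-01  2.90961284e-03  1.69867776e+00 -4.72304120e-04
  1.44098020e+00  6.48090233e-01] [ 0.49225953 -0.14649647  0.29925427] [-0.14167035  0.6929479  -0.69274115  0.14093406]
```

View pics/w1.png

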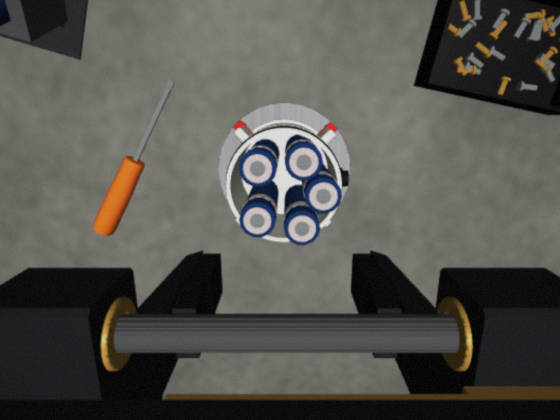

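```bash
python3 - <<'E'
from h import *
f=load('w1'); cv2.imwrite('pics/c5.png',cv2.resize(f['image'][95:255,205:365,::-1],None,fx=3.75,fy=3.75,interpolation=2))
E
```

```text
(no output)
```

View pics/c5.png

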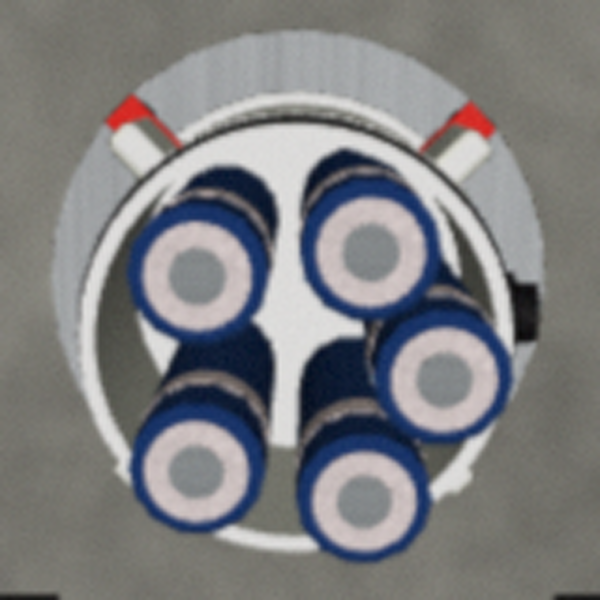

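```bash
python3 - <<'E'
from h import *
f=load('w1')
T=np.array([ray(f,205+(a+.5)/3.75-.5,95+(b+.5)/3.75-.5,.134) for a,b in [(197,276),(371,251),(444,380),(364,501),(196,472)]])
R=np.array([ray(f,205+(a+.5)/3.75-.5,95+(b+.5)/3.75-.5,.099) for a,b in [(80,350),(515,340),(290,551),(298,93),(120,460),(445,128)]])
A=np.c_[2*R[:,:2],np.ones(len(R))];s=np.linalg.lstsq(A,(R[:,:2]**2).sum(1),rcond=None)[0];c=s[:2];print('rim',c,np.sqrt(s[2]+c@c))
for t in T:
    d=t[:2]-c; print(t.round(4),(np.hypot(*d)*1000).round(1),np.degrees(np.arctan2(d[1],d[0])).round(1))
C=cloud(f)
for a,b in [(197,276),(444,380)]: print(C[int(95+b/3.75),int(205+a/3.75)])
E
```

```text
rim [ 0.49565407 -0.14132216] 0.05736449882286203
[ 0.5038 -0.1132  0.134 ] 29.3 73.8
[ 0.524  -0.1465  0.134 ] 28.8 -10.3
[ 0.5038 -0.1735  0.134 ] 33.2 -75.8
[ 0.4703 -0.1685  0.134 ] 37.2 -133.1
[ 0.4615 -0.13    0.134 ] 36.0 161.6
[ 0.50413266 -0.11303471  0.13520123]
[ 0.50410354 -0.17311303  0.13610203]
```

```bash
python3 -m creep '[[[-12,29,-10],[0,0,0]],[[-21,51,-30],[0,0,0]],[[-21,51,-65],[0,0,0]],[[-21,51,-100],[0,0,0]],[[-21,51,-130],[0,0,0]]]' 0; python3 -m creep '[[[0,0,-15],[0,0,0]],[[0,0,-25],[0,0,0]],[[0,0,-25],[0,0,0]]]'
python3 - <<'E'
from h import *
f=snap('wrist','w2');f=snap('scene','s2');g=snap('side','d2')
cv2.imwrite('pics/c6.png',np.hstack([cv2.resize(f['image'][90:230,150:290,::-1],(560,560)),]))
print(r.observe())
E
```

```text
time: 1.87
position: [0.4699, -0.0974, 0.1682]
tool_rot: [0.14, -0.693, 0.693, -0.14]
contact_force: [0.8, -0.3, -0.5]
width: 0.0195
time: 2.12
position: [0.4694, -0.097, 0.1427]
tool_rot: [-0.141, 0.694, -0.692, 0.138]
contact_force: [-0.5, -0.3, 0.2]
width: 0.0003
{'time': 2.2667, 'joint_pos': array([-4.50373737e-01,  9.63648586e-02,  1.92984019e+00, -1.22817544e-04,
        1.11326199e+00,  7.21787141e-01]), 'joint_vel': array([ 0.00827654, -0.01137173, -0.00804063,  0.00182108, -0.00238613,
        0.00033953]), 'effort': array([-1.14266274e-01, -3.40898860e+01, -2.92374694e+01,  5.05061354e-02,
       -1.31411906e-02, -5.78339750e-03]), 'position': array([ 0.47192919, -0.0973746 ,  0.14601546]), 'tool_rot': array([ 0.13945142, -0.69261757,  0.69358889, -0.14060109]), 'contact_force': array([ 0.57593312, -0.17406454,  0.64066341]), 'torque': array([-0.00190942, -0.01030433,  0.02750819]), 'width': 0.000590120334186477}
```

View pics/w2.png

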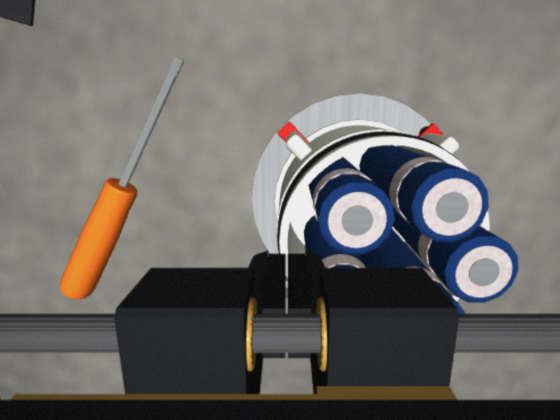

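View pics/d2.png

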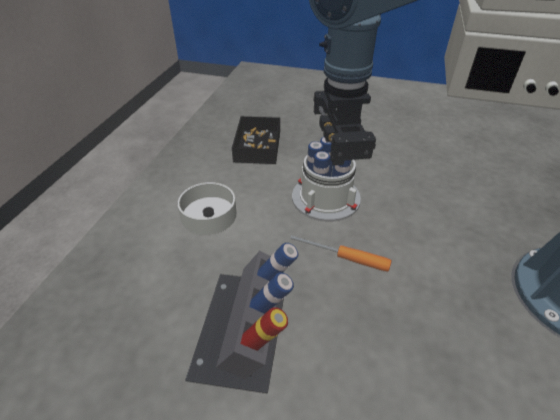

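View pics/c6.png

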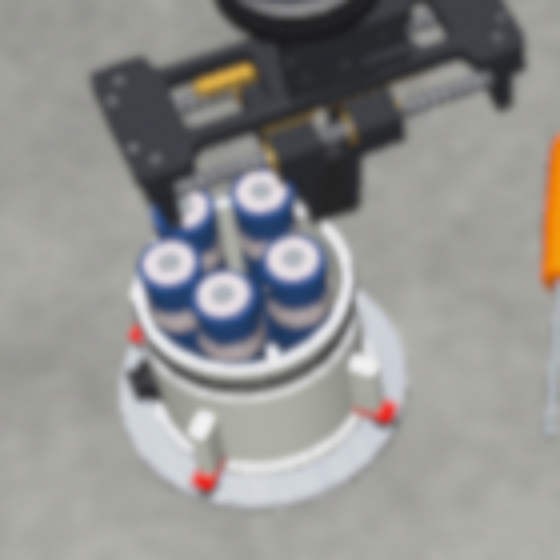

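```bash
python3 -m creep '[[[-1,2,-10],[0,0,0]],[[-1,2,-20],[0,0,0]],[[-1,2,-20],[0,0,0]]]' 0; python3 -m creep '[[[0,0,-5],[0,0,0]],[[0,0,-10],[0,0,0]],[[0,0,-10],[0,0,0]]]'; python3 - <<'E'
from h import *
f=snap('wrist','w3')
cv2.imwrite('pics/c7.png',cv2.resize(f['image'][120:330,230:510,::-1],None,fx=2.8,fy=2.8))
print(r.observe()['position'],r.observe()['contact_force'])
E
```

```text
time: 2.52
position: [0.4692, -0.0937, 0.1231]
tool_rot: [-0.141, 0.693, -0.693, 0.14]
contact_force: [-0.3, -0.1, -0.5]
width: 0.0002
time: 2.77
position: [0.4697, -0.0939, 0.1137]
tool_rot: [-0.141, 0.693, -0.693, 0.14]
contact_force: [0.6, 0.7, -0.4]
width: 0.0001
[ 0.46985889 -0.09401021  0.11407472] [0.27493508 0.40252543 0.33825551]
```

View pics/c7.png

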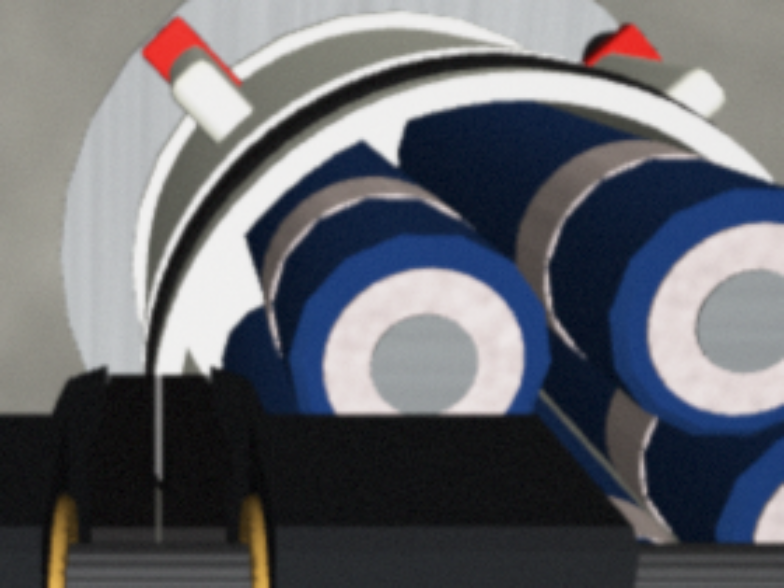

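```bash
python3 -m creep '[[[2,-0.8,1.5],[0,0,0]],[[4,-1.6,1.5],[0,0,0]],[[5,-2,1.5],[0,0,0]],[[6.5,-2.6,1.5],[0,0,0]],[[8,-3.2,1.5],[0,0,0]]]'; python3 -m creep '[[[1.5,-0.6,0],[0,0,0]],[[3,-1.2,0],[0,0,0]],[[3,-1.2,0],[0,0,0]]]';  python3 -m creep '[[[1,-0.4,0],[0,0,0]],[[2,-0.8,0],[0,0,0]],[[2,-0.8,0],[0,0,0]]]'
```

```text
time: 3.23
position: [0.4786, -0.0976, 0.1164]
tool_rot: [0.14, -0.693, 0.693, -0.141]
contact_force: [0.3, 0.2, 0.1]
width: 0.0004
time: 3.48
position: [0.4816, -0.0988, 0.1163]
tool_rot: [0.14, -0.693, 0.693, -0.14]
contact_force: [-0.5, 0.4, -0.5]
width: 0.0005
time: 3.73
position: [0.4834, -0.0995, 0.1162]
tool_rot: [-0.14, 0.693, -0.693, 0.14]
contact_force: [-0.5, -0.4, -0.7]
width: 0.0001
```

```bash
python3 - <<'E'
from h import *
f=snap('wrist','w4');g=snap('scene','s4')
a=cv2.resize(f['image'][120:330,230:510,::-1],(400,300));b=cv2.resize(g['image'][110:215,170:310,::-1],(400,300))
cv2.imwrite('pics/c8.png',np.hstack([a,b]))
print(r.observe()['position'],r.observe()['contact_force'])
E
```

```text
[ 0.48318655 -0.09941408  0.11615356] [ 0.26452701  0.23067914 -0.8745294 ]
```

View pics/c8.png

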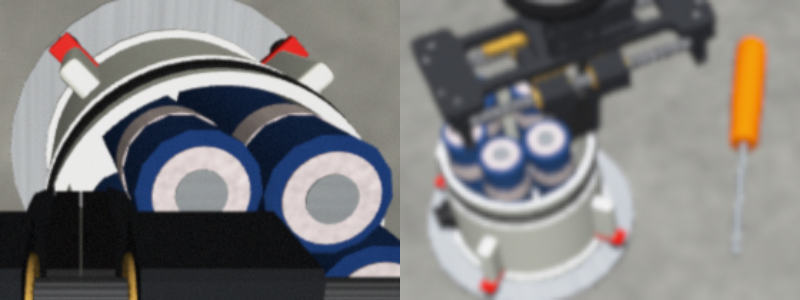

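```bash
python3 - <<'E'
from h import *
f=load('w4');T=[ray(f,u,v,.134) for u,v in [(372,254.5),(462,257.5)]]
for t in T: print(t.round(4), np.degrees(np.arctan2(t[1]+.1457,t[0]-.4921)))
print(np.linalg.norm(T[0]-T[1]))
f=load('w3')
for u,v in [(230+424/2.8,120+362/2.8),(230+752/2.8,120+320/2.8)]: print(ray(f,u,v,.134).round(4))
E
```

```text
[ 0.5138 -0.118   0.134 ] 51.97379572458674
[ 0.5249 -0.1474  0.134 ] -2.934862063632679
0.031443582401694724
[ 0.5038 -0.1135  0.134 ]
[ 0.5238 -0.1471  0.134 ]
```

```bash
python3 -m creep '[[[0.9,-0.4,0],[0,0,0]],[[1.8,-0.8,0],[0,0,0]],[[1.8,-0.8,0],[0,0,0]]]';  python3 -m creep '[[[0.9,-0.4,0],[0,0,0]],[[1.8,-0.8,0],[0,0,0]],[[1.8,-0.8,0],[0,0,0]]]'; python3 -m creep '[[[-2,3,0],[0,0,0]],[[-8,6,0],[0,0,0]],[[-14,8,0],[0,0,0]],[[-14,8,0],[0,0,0]]]'; python3 - <<'E'
from h import *
f=snap('wrist','w5')
cv2.imwrite('pics/c9.png',cv2.resize(f['image'][120:330,230:510,::-1],None,fx=2.8,fy=2.8))
print(r.observe()['position'],r.observe()['contact_force'])
E
```

```text
time: 4.08
position: [0.4852, -0.1003, 0.1163]
tool_rot: [-0.14, 0.693, -0.693, 0.14]
contact_force: [-0.6, 0.6, 1.1]
width: 0.0003
time: 4.33
position: [0.4869, -0.101, 0.1163]
tool_rot: [-0.14, 0.693, -0.693, 0.14]
contact_force: [-1.5, 0.3, 1.3]
width: 0.0004
time: 4.67
position: [0.4714, -0.0923, 0.1158]
tool_rot: [-0.141, 0.693, -0.693, 0.14]
contact_force: [0.5, 0.3, -0.1]
width: 0.0007
[ 0.47204303 -0.09263995  0.11603785] [ 0.47000265  0.14238511 -0.59711188]
```

View pics/c9.png

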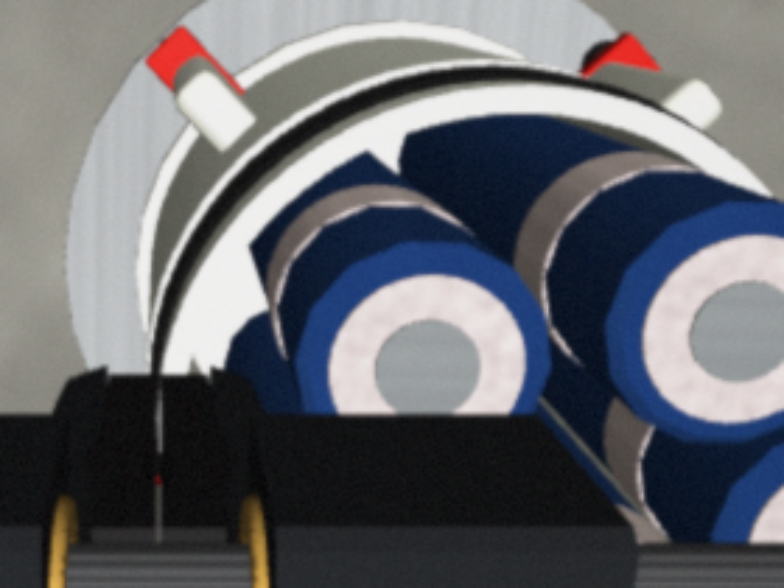

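```bash
python3 -m creep '[[[6,-3,0],[0,0,0]],[[12,-6,0],[0,0,0]],[[15,-8,0],[0,0,0]],[[16,-9,0],[0,0,0]]]';  python3 -m creep '[[[0.9,-0.4,0],[0,0,0]],[[1.8,-0.8,0],[0,0,0]],[[1.8,-0.8,0],[0,0,0]]]';python3 -m creep '[[[0.9,-0.4,0],[0,0,0]],[[1.8,-0.8,0],[0,0,0]],[[1.8,-0.8,0],[0,0,0]]]'
```

```text
time: 5.05
position: [0.4891, -0.1013, 0.1165]
tool_rot: [-0.141, 0.694, -0.692, 0.14]
contact_force: [-7.4, 11.2, 11.7]
width: 0.0001
time: 5.3
position: [0.4905, -0.1014, 0.1165]
tool_rot: [-0.141, 0.694, -0.692, 0.14]
contact_force: [-6.1, 8.9, 9.1]
width: 0.0006
time: 5.55
position: [0.4923, -0.1019, 0.1165]
tool_rot: [-0.141, 0.694, -0.692, 0.14]
contact_force: [-5.8, 10.8, 10.2]
width: 0.0003
```

```bash
python3 - <<'E'
from h import *
f=snap('wrist','w6');g=snap('scene','s6')
a=cv2.resize(f['image'][120:330,230:510,::-1],(400,300));b=cv2.resize(g['image'][110:215,170:310,::-1],(400,300))
cv2.imwrite('pics/c10.png',np.hstack([a,b]))
print(r.observe()['position'],r.observe()['contact_force'])
E
```

```text
[ 0.49243286 -0.10210616  0.11656928] [-5.57672835  9.25108613  8.87980952]
```

View pics/c10.png

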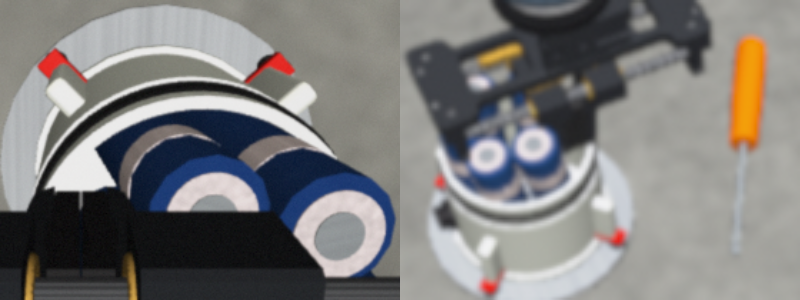

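```bash
python3 -m creep '[[[-3,6,0],[0,0,0]],[[-10,8,0],[0,0,0]],[[-19,8,0],[0,0,0]],[[-20,8,0],[0,0,0]]]'; python3 - <<'E'
from h import *
f=snap('wrist','w7')
cv2.imwrite('pics/c11.png',cv2.resize(f['image'][120:330,230:510,::-1],None,fx=2.8,fy=2.8))
print(r.observe()['position'],r.observe()['contact_force'])
E
```

```text
time: 5.98
position: [0.4708, -0.0954, 0.1156]
tool_rot: [-0.141, 0.693, -0.693, 0.14]
contact_force: [0.0, -0.2, 0.4]
width: 0.0005
[ 0.47135948 -0.09570495  0.11589293] [-0.10562792 -0.11160642 -0.36896882]
```

View pics/c11.png

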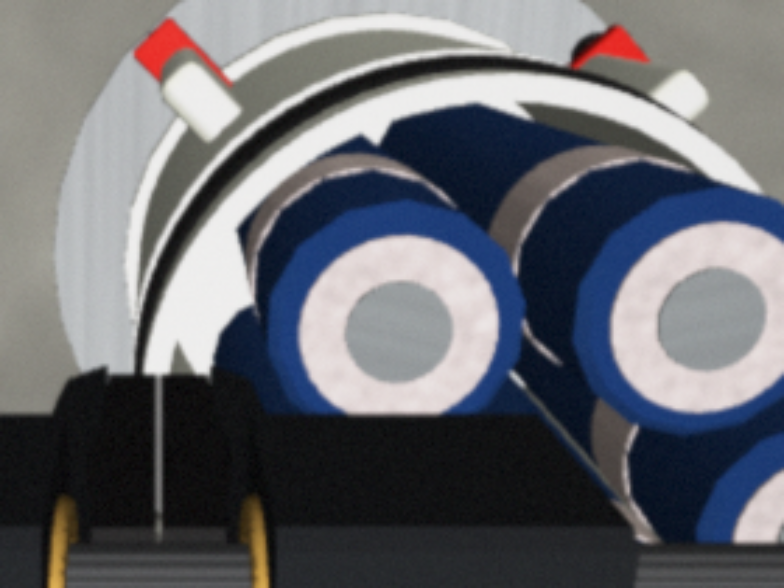

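```bash
python3 -m creep '[[[3,-3,0],[0,0,0]],[[7,-3.3,0],[0,0,0]],[[11,-3.6,0],[0,0,0]],[[14,-3.8,0],[0,0,0]],[[16.5,-4,0],[0,0,0]]]';  python3 -m creep '[[[1,0.2,0],[0,0,0]],[[2,0.4,0],[0,0,0]],[[2,0.4,0],[0,0,0]]]';python3 -m creep '[[[1,0.4,0],[0,0,0]],[[2,0.8,0],[0,0,0]],[[2,0.8,0],[0,0,0]]]'
```

```text
time: 6.45
position: [0.489, -0.0999, 0.116]
tool_rot: [-0.141, 0.693, -0.693, 0.14]
contact_force: [-1.9, 0.1, -0.5]
width: 0.0006
time: 6.7
position: [0.4913, -0.0992, 0.1162]
tool_rot: [-0.14, 0.693, -0.693, 0.141]
contact_force: [-0.7, 0.8, -0.1]
width: 0.0005
time: 6.95
position: [0.493, -0.0983, 0.1162]
tool_rot: [-0.141, 0.693, -0.693, 0.14]
contact_force: [-1.0, 1.7, -0.9]
width: 0.0003
```

```bash
cat >> h.py <<'E'
def duo(n):
    f=snap('wrist','w'+n);g=snap('scene','s'+n)
    a=cv2.resize(f['image'][120:330,230:510,::-1],(400,300));b=cv2.resize(g['image'][110:215,170:310,::-1],(400,300),interpolation=2)
    cv2.imwrite('pics/duo'+n+'.png',np.hstack([a,b])); o=r.observe(); print(o['position'],o['contact_force'])
def uv(p):
    d=np.array(p[:2])-np.array([.4921,-.1457]);t=np.radians(112.6);return 1000*np.array([d@[np.cos(t),np.sin(t)],d@[-np.sin(t),np.cos(t)]])
E
python3 -c "
from h import *
duo('8'); print(uv(r.observe()['position']))"
```

```text
[ 0.49293867 -0.0983197   0.11617384] [-0.88532443 -0.07528965  0.54547207]
[ 43.41967403 -18.98229901]
```

View pics/duo8.png

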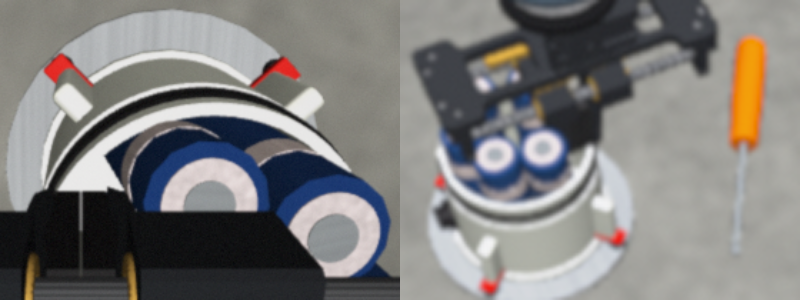

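```bash
python3 - <<'E'
from h import *
f=load('w8')
for u,v in [(378,262),(465,286.6)]:
    p=ray(f,u,v,.134); print(p.round(4),uv(p))
E
```

```text
[ 0.5217 -0.1199  0.134 ] [ 12.45165633 -37.21745619]
[ 0.5252 -0.1527  0.134 ] [-19.23570969 -27.87528944]
```

```bash
python3 -m creep '[[[-4,5,0],[0,0,0]],[[-18,8,2],[0,0,0]],[[-20,9,30],[0,0,0]],[[-20,20,65],[0,0,0.12]],[[-20,40,100],[0,0,0.24]]]'; python3 -m creep '[[[-2,25,20],[0,0,0.12]],[[-4,50,30],[0,0,0.24]],[[-6,80,30],[0,0,0.36]],[[-8,110,30],[0,0,0.48]],[[-10,140,30],[0,0,0.6]]]' 60;  python3 -m creep '[[[-3,20,0],[0,0,0.12]],[[-6,40,0],[0,0,0.24]],[[-9,60,0],[0,0,0.36]],[[-9,63,0],[0,0,0.457]],[[-9,63,0],[0,0,0.457]]]'; python3 -m creep '[[[0,0,-5],[0.0133,-0.104,0]],[[0,0,-10],[0.0266,-0.208,0]],[[0,0,-15],[0.04,-0.312,0]],[[0,0,-20],[0.0532,-0.416,0]],[[0,0,-20],[0.0665,-0.519,0]]]'
cat >> h.py <<'E'
from scipy.spatial.transform import Rotation as Ro
def goal(p,y,z):
    y=np.array(y,float);y/=np.linalg.norm(y);z=np.array(z,float);z-=y*(z@y);z/=np.linalg.norm(z)
    G=np.c_[np.cross(y,z),y,z];o=r.observe();M=Ro.from_quat(o['tool_rot']).as_matrix()
    print('dp mm',((np.array(p)-o['position'])*1000).round(1),'rv',Ro.from_matrix(G@M.T).as_rotvec().round(3),'j',o['joint_pos'].round(2),'F',o['contact_force'].round(1),'w',o['width'])
A=np.array([-.496,-.0635,.866]);ZR=[.859,.11,.5]
E
python3 - <<'E'
from h import *
T1=np.array([.5028,.1524,.1353]); goal(T1+.054*A,-A,ZR)
snap('wrist','w9')
E
```

```text
time: 7.47
position: [0.4722, -0.0589, 0.2169]
tool_rot: [-0.224, 0.671, -0.671, 0.223]
contact_force: [0.5, 0.2, -0.1]
width: 0.0005
time: 7.88
position: [0.4629, 0.083, 0.247]
tool_rot: [0.412, -0.574, 0.575, -0.413]
contact_force: [-0.5, 0.7, 0.4]
width: 0.032
time: 8.3
position: [0.4536, 0.146, 0.2464]
tool_rot: [-0.532, 0.466, -0.466, 0.532]
contact_force: [-0.5, -1.0, -0.0]
width: 0.06
time: 8.72
position: [0.4537, 0.144, 0.2258]
tool_rot: [-0.372, 0.331, -0.574, 0.65]
contact_force: [-0.6, 0.4, -0.3]
width: 0.0599
dp mm [ 22.4   5.  -43.8] rv [-0.002  0.004  0.005] j [ 0.02 -0.37  2.25  0.08  0.74 -0.14] F [-0.6  0.4 -0.3] w 0.05991143349780162
```

View pics/w9.png

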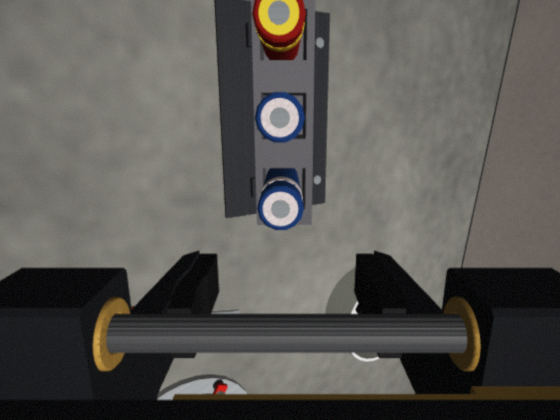

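```bash
python3 - <<'E'
from h import *
f=load('w9');print(f['cx'],f['cy'])
for T,q in [([.5028,.1524,.1353],(280.5,208.5)),([.4963,.2123,.1354],(280,117)),([.4875,.2712,.1345],(279.5,11.5))]:
    o,d=rayd(f,*q);x=o+d*((np.array(T)-o)@d);print(proj(f,T).round(1),x.round(4), ((x-T)*1000).round(1))
# housing clamp projected
o=r.observe();M=Ro.from_quat(o['tool_rot']).as_matrix()
print(proj(f,o['position']),proj(f,o['position']+M[:,1]*.08), f['R']@M[:,2])
E
```

```text
286.1849590717334 210.84726671496824
[281.9 212.4] [0.502  0.1549 0.1342] [-0.8  2.5 -1.1]
[282.7 121.5] [0.4945 0.2149 0.1345] [-1.8  2.6 -0.9]
[279.3  18.5] [0.4868 0.2747 0.1353] [-0.7  3.5  0.8]
[273.79644072 283.14489236] [277.90157816 224.06421055] [ 9.99998351e-01 -1.78681463e-03  3.23002697e-04]
```

```bash
python3 -m creep '[[[22,6,-22],[0,0,0]],[[22,6,-44],[0,0,0]],[[22,6,-44],[0,0,0]]]'; python3 - <<'E'
from h import *
T1=np.array([.5023,.1537,.135]); goal(T1-.016*A,-A,ZR)
snap('wrist','w10')
E
```

```text
time: 9.02
position: [0.4742, 0.15, 0.1787]
tool_rot: [-0.377, 0.334, -0.572, 0.648]
contact_force: [-0.7, 0.8, -0.8]
width: 0.0596
dp mm [ 36.    4.7 -57.6] rv [-0.001 -0.008  0.004] j [ 0.04 -0.21  2.24  0.08  0.61 -0.13] F [-0.7  0.8 -0.8] w 0.05962271756536617
```

View pics/w10.png

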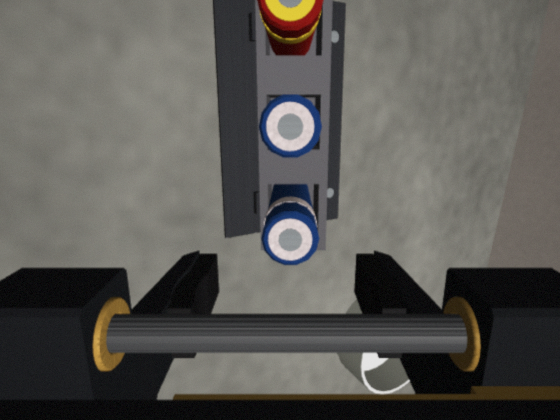

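```bash
python3 -m creep '[[[9,1.2,-14.4],[0,0,0]],[[18,2.4,-29],[0,0,0]],[[23,3,-37],[0,0,0]],[[23,3,-37],[0,0,0]]]'; python3 - <<'E'
from h import *
T1=np.array([.5023,.1537,.135]); goal(T1-.016*A,-A,ZR)
snap('wrist','w11')
E
```

```text
time: 9.4
position: [0.4994, 0.1533, 0.1448]
tool_rot: [-0.375, 0.332, -0.572, 0.649]
contact_force: [0.6, -0.5, -0.8]
width: 0.06
dp mm [ 10.8   1.5 -23.7] rv [-0.001 -0.003  0.003] j [ 0.05 -0.08  2.21  0.08  0.5  -0.14] F [ 0.6 -0.5 -0.8] w 0.05996476730568263
```

View pics/w11.png

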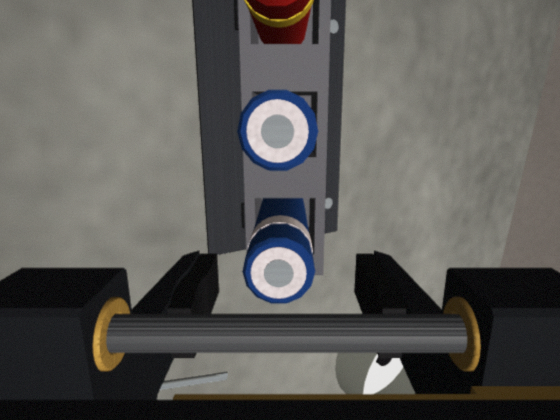

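```bash
python3 -m creep '[[[4,0.5,-10],[0,0,0]],[[8,1,-19],[0,0,0]],[[11,1.5,-24],[0,0,0]],[[11,1.5,-24],[0,0,0]]]'; python3 - <<'E'
from h import *
T1=np.array([.5023,.1537,.135]); goal(T1-.016*A,-A,ZR)
snap('wrist','w12');f=snap('side','d12')
cv2.imwrite('pics/c12.png',cv2.resize(f['image'][200:340,200:340,::-1],(560,560)))
E
```

```text
time: 9.78
position: [0.5102, 0.155, 0.1215]
tool_rot: [-0.375, 0.331, -0.572, 0.65]
contact_force: [-0.0, 0.3, -0.8]
width: 0.0603
dp mm [ 0.  -0.3 -0.3] rv [-0.001 -0.001  0.002] j [ 0.05 -0.    2.19  0.09  0.43 -0.15] F [-0.   0.3 -0.8] w 0.0602989042591087
```

View pics/w12.png

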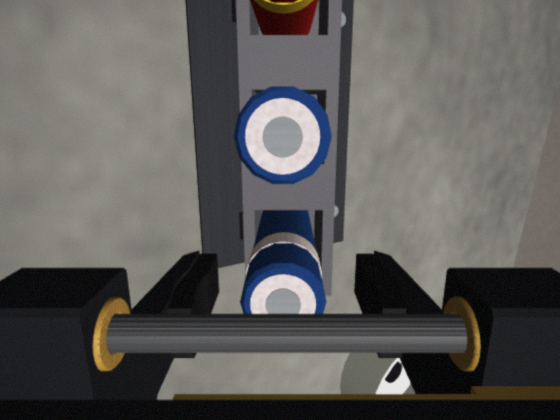

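View pics/c12.png

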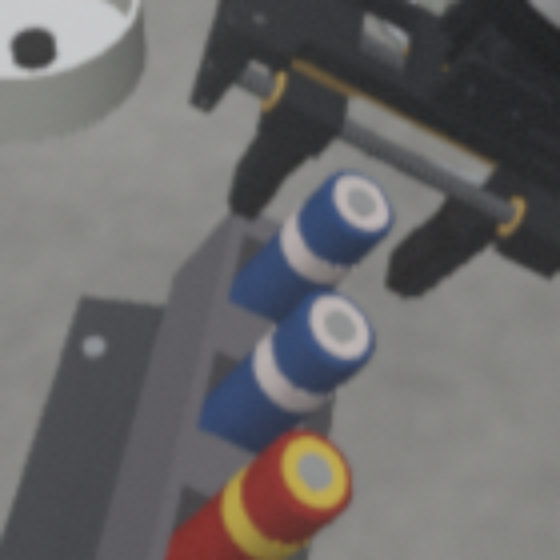

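```bash
python3 - <<'E'
from h import *
f=load('w12');o=r.observe();M=Ro.from_quat(o['tool_rot']).as_matrix()
X=o['position']-.016*M[:,1]
print(proj(f,X),proj(f,X+.002*M[:,0]), f['R']@M[:,0], M.T@(-f['R'].T@f['t']-o['position']))
E
```

```text
[286.13260728 307.10358152] [286.1395786  311.95502905] [0.00124286 0.96319612 0.26879674] [-0.06967979 -0.13454908  0.00022594]
```

```bash
python3 -m creep '[[[0,0,0],[0,0,0]],[[0,0,0],[0,0,0]],[[0,0,0],[0,0,0]],[[0,0,0],[0,0,0]],[[0,0,0],[0,0,0]]]' 10
```

```text
time: 10.3
position: [0.5098, 0.1551, 0.1214]
tool_rot: [-0.375, 0.331, -0.572, 0.65]
contact_force: [-3.2, -0.8, 3.9]
width: 0.0312
```

```bash
python3 -m creep '[[[-2.5,-0.3,4.3],[0,0,0]],[[-7.4,-1,13],[0,0,0]],[[-15,-1.9,26],[0,0,0]],[[-22.3,-2.9,39],[0,0,0]],[[-30,-3.8,52],[0,0,0]]]'; python3 -m creep '[[[-8,-1,14],[0,0,0]],[[-15,-2,26],[0,0,0]],[[-15,-2,30],[0,0,0]],[[-15,-2,50],[0,0,0]],[[-15,-2,50],[0,0,0]]]'; python3 - <<'E'
from h import *
snap('wrist','w13');f=snap('side','d13');print(r.observe()['position'],r.observe()['width'])
cv2.imwrite('pics/c13.png',cv2.resize(f['image'][140:340,180:380,::-1],(560,560)))
E
```

```text
time: 10.72
position: [0.479, 0.1511, 0.1733]
tool_rot: [-0.375, 0.331, -0.572, 0.65]
contact_force: [-0.0, -0.1, -3.0]
width: 0.0312
time: 11.13
position: [0.4665, 0.1493, 0.2262]
tool_rot: [-0.374, 0.329, -0.573, 0.651]
contact_force: [0.4, 0.1, -2.4]
width: 0.0307
[0.4652355  0.14922727 0.22322115] 0.03134732691396493
```

View pics/w13.png

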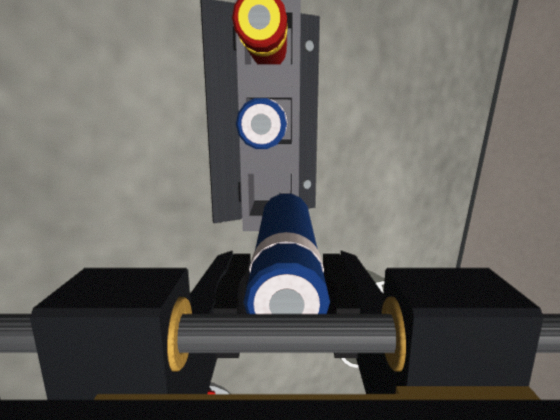

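View pics/c13.png

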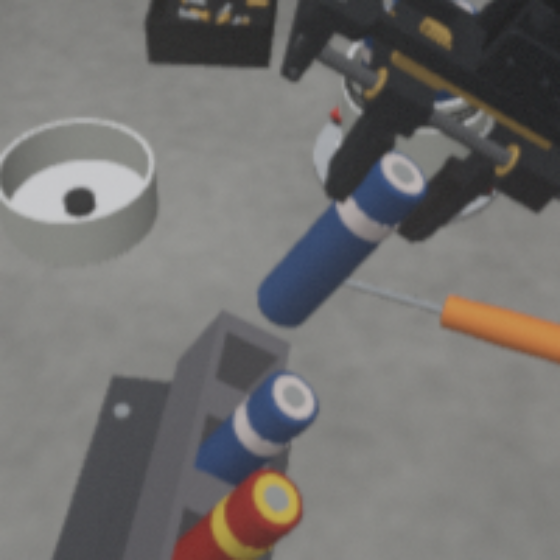

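```bash
python3 -m creep '[[[0,0,12],[-0.0133,0.104,0]],[[0,0,24],[-0.0266,0.208,0]],[[0,0,36],[-0.04,0.312,0]],[[0,0,45],[-0.0532,0.416,0]],[[0,0,50],[-0.0665,0.519,0]]]'; python3 -m creep '[[[0,-22,0],[0,0,-0.12]],[[0,-44,0],[0,0,-0.24]],[[0,-66,0],[0,0,-0.36]],[[0,-88,0],[0,0,-0.48]],[[0,-110,0],[0,0,-0.6]]]';  python3 -m creep '[[[0,-22,0],[0,0,-0.12]],[[0,-44,0],[0,0,-0.24]],[[0,-66,0],[0,0,-0.36]],[[0,-88,0],[0,0,-0.48]],[[0,-110,0],[0,0,-0.6]]]'; python3 - <<'E'
from h import *
t=np.radians(112.6);u=np.array([np.cos(t),np.sin(t),0])
goal(np.array([.4921,-.1457,.26])+.066*u,[0,0,-1],-u)
E
```

```text
time: 11.65
position: [0.4656, 0.1493, 0.2734]
tool_rot: [0.532, -0.468, 0.467, -0.529]
contact_force: [0.7, 0.4, -2.9]
width: 0.0312
time: 12.07
position: [0.4647, 0.0384, 0.271]
tool_rot: [-0.368, 0.605, -0.604, 0.366]
contact_force: [0.6, 0.2, -2.8]
width: 0.0313
time: 12.48
position: [0.4646, -0.0718, 0.2712]
tool_rot: [-0.172, 0.686, -0.685, 0.171]
contact_force: [0.1, -0.9, -3.0]
width: 0.031
dp mm [  2.1 -13.  -11.2] rv [-0.001 -0.002 -0.096] j [-0.41 -0.08  1.83  0.    1.39  0.67] F [ 0.1 -0.9 -3. ] w 0.03098349790872618
```

```bash
python3 -m creep '[[[1,-6,-5],[0,0,-0.05]],[[2,-13,-20],[0,0,-0.096]],[[2,-13,-40],[0,0,-0.096]],[[2,-13,-40],[0,0,-0.096]]]'; python3 - <<'E'
from h import *
t=np.radians(112.6);u=np.array([np.cos(t),np.sin(t),0])
f=snap('wrist','w14');g=snap('side','d14');h=snap('scene','s14')
goal(np.array([.4921,-.1457,.215])+.066*u,[0,0,-1],-u)
cv2.imwrite('pics/c14.png',np.hstack([cv2.resize(g['image'][80:220,280:390,::-1],(440,560)),cv2.resize(h['image'][90:230,160:270,::-1],(360,560))]))
E
```

```text
time: 12.82
position: [0.4645, -0.0833, 0.2278]
tool_rot: [-0.143, 0.695, -0.691, 0.138]
contact_force: [-0.5, 1.3, -4.0]
width: 0.0313
dp mm [ -0.1  -1.2 -17.7] rv [-0.001 -0.001 -0.007] j [-0.43 -0.03  1.87  0.    1.31  0.74] F [ 0.3  0.5 -2.4] w 0.03154566531023809
```

View pics/w14.png

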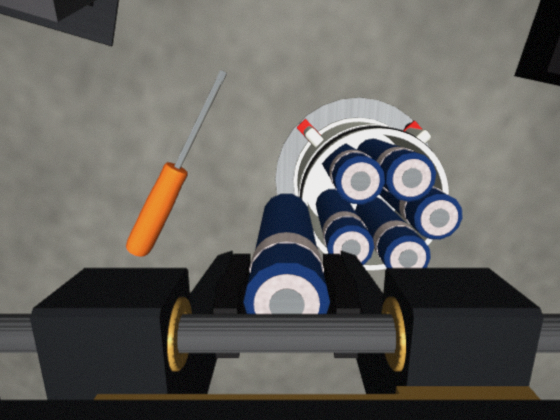

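View pics/c14.png

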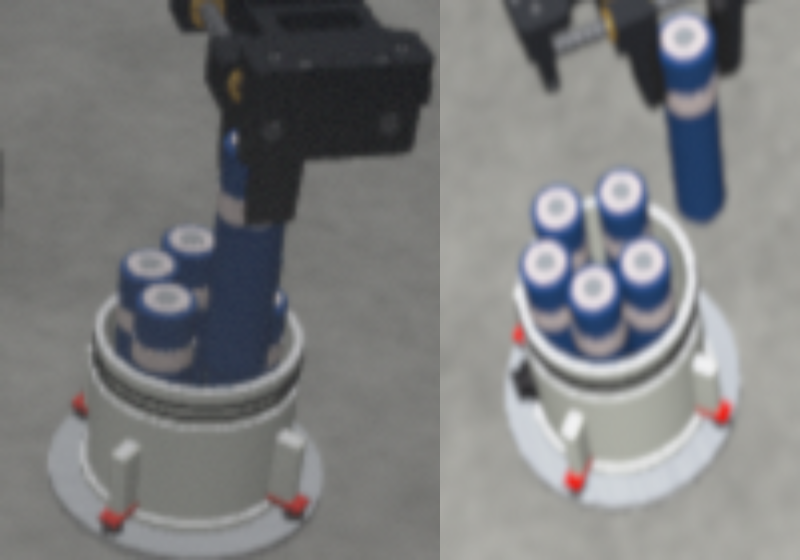

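```bash
python3 - <<'E'
from h import *
f=load('w14')
for n,q in dict(e=(360,180),a=(351,241),d=(409,176.5),b=(406,257),c=(438.5,217)).items():
    p=ray(f,*q,.134);print(n,p.round(4),uv(p).round(1),np.hypot(*uv(p)).round(1))
print(r.observe()['position'],uv(r.observe()['position']))
E
```

```text
e [ 0.5058 -0.1154  0.134 ] [ 22.7 -24.3] 33.3
a [ 0.4661 -0.128   0.134 ] [26.3 17.2] 31.4
d [ 0.52   -0.1431  0.134 ] [ -8.3 -26.7] 28.0
b [ 0.4702 -0.1673  0.134 ] [-11.6  28.5] 30.8
c [ 0.5036 -0.1736  0.134 ] [-30.2   0.1] 30.2
[ 0.46687353 -0.0835651   0.2327013 ] [67.05798625 -0.58881335]
```

```bash
python3 -m creep '[[[0,0,-10],[0,0,0]],[[0,0,-18],[0,0,0]],[[0,0,-18],[0,0,0]],[[0,0,-18],[0,0,0]]]'; python3 -m creep '[[[3,-7,0],[0,0,0]],[[4.6,-11,0],[0,0,0]],[[6.2,-15,0],[0,0,0]],[[7.7,-18.5,0],[0,0,0]],[[7.7,-18.5,0],[0,0,0]]]'; python3 - <<'E'
from h import *
o=r.observe();print(o['position'],uv(o['position']),o['contact_force'])
duo('15')
E
```

```text
time: 13.3
position: [0.4666, -0.0834, 0.2147]
tool_rot: [-0.141, 0.693, -0.693, 0.141]
contact_force: [0.2, -0.0, -2.3]
width: 0.031
time: 13.72
position: [0.4751, -0.1032, 0.2154]
tool_rot: [0.14, -0.693, 0.693, -0.141]
contact_force: [-0.6, -0.1, -2.7]
width: 0.0312
[ 0.47510209 -0.10321058  0.21544552] [45.7588855  -0.63583849] [-0.55767376 -0.08973023 -2.7498853 ]
[ 0.47472213 -0.10247528  0.21523896] [ 0.48050153  0.07505689 -1.58839944]
```

View pics/duo15.png

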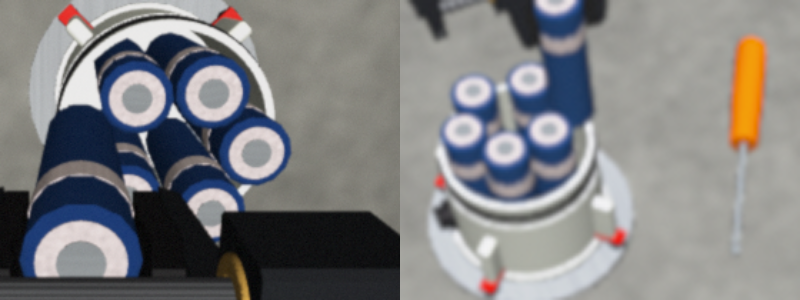

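Foot is just outside the rim next to the gap, clear. Ease radially inward.

```bash
python3 -m creep '[[[0.8,-1.8,0],[0,0,0]],[[1.5,-3.7,0],[0,0,0]],[[1.5,-3.7,0],[0,0,0]]]'; python3 -m creep '[[[0.8,-1.8,0],[0,0,0]],[[1.5,-3.7,0],[0,0,0]],[[1.5,-3.7,0],[0,0,0]]]';python3 -m creep '[[[0.8,-1.8,0],[0,0,0]],[[1.5,-3.7,0],[0,0,0]],[[1.5,-3.7,0],[0,0,0]]]'; python3 - <<'E'
from h import *
o=r.observe();print(o['position'],uv(o['position']),o['contact_force'])
duo('16')
E
```

```text
time: 14.07
position: [0.4761, -0.1061, 0.2152]
tool_rot: [-0.141, 0.693, -0.693, 0.141]
contact_force: [-0.2, 0.5, -1.9]
width: 0.0315
time: 14.32
position: [0.4777, -0.1099, 0.2152]
tool_rot: [0.141, -0.693, 0.693, -0.141]
contact_force: [0.1, 0.7, -3.2]
width: 0.0312
time: 14.57
position: [0.4793, -0.1136, 0.2152]
tool_rot: [-0.141, 0.693, -0.693, 0.141]
contact_force: [-0.1, 0.6, -3.1]
width: 0.0314
[ 0.47931383 -0.11359676  0.21519912] [34.55171058 -0.53279958] [-0.05120296  0.56418849 -3.08278246]
[ 0.47915865 -0.11339383  0.21515088] [-0.35442684  1.20776747 -2.84001173]
```

View pics/duo16.png

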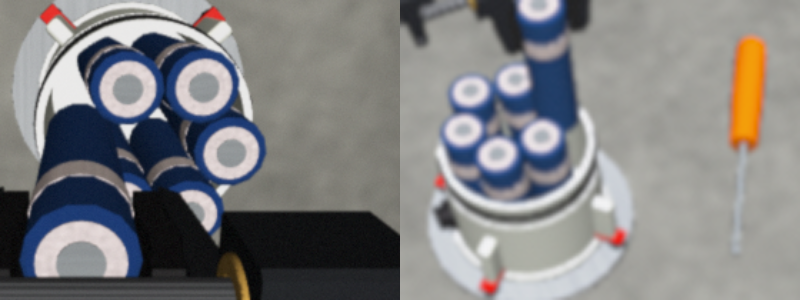

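```bash
python3 -m creep '[[[0.8,-1.8,-1],[0,0,0]],[[0.8,-1.8,-4],[0,0,0]],[[0.8,-1.8,-7],[0,0,0]],[[0.8,-1.8,-10],[0,0,0]],[[0.8,-1.8,-10],[0,0,0]]]'; python3 -m creep '[[[0,0,-3],[0,0,0]],[[0,0,-6],[0,0,0]],[[0,0,-6],[0,0,0]]]'
```

```text
time: 15.08
position: [0.4796, -0.1151, 0.2043]
tool_rot: [-0.141, 0.693, -0.693, 0.14]
contact_force: [-0.5, -0.4, -3.8]
width: 0.0315
time: 15.33
position: [0.4796, -0.1151, 0.1985]
tool_rot: [-0.141, 0.693, -0.693, 0.14]
contact_force: [0.3, -0.5, -3.6]
width: 0.0315
```

```bash
python3 -m creep '[[[0,0,-3],[0,0,0]],[[0,0,-6],[0,0,0]],[[0,0,-8],[0,0,0]],[[0,0,-8],[0,0,0]]]'; python3 -m creep '[[[0,0,-3],[0,0,0]],[[0,0,-6],[0,0,0]],[[0,0,-8],[0,0,0]],[[0,0,-8],[0,0,0]]]'; python3 -m creep '[[[0,0,-3],[0,0,0]],[[0,0,-6],[0,0,0]],[[0,0,-6],[0,0,0]]]'; python3 - <<'E'
from h import *
duo('17')
E
```

```text
time: 15.67
position: [0.4796, -0.115, 0.1906]
tool_rot: [-0.141, 0.693, -0.693, 0.14]
contact_force: [0.1, 0.8, -3.8]
width: 0.0314
time: 16.0
position: [0.4797, -0.115, 0.1827]
tool_rot: [-0.141, 0.693, -0.693, 0.141]
contact_force: [-0.3, 0.7, -3.0]
width: 0.0309
time: 16.25
position: [0.4797, -0.115, 0.1765]
tool_rot: [-0.141, 0.693, -0.693, 0.141]
contact_force: [0.0, 0.9, -3.5]
width: 0.0311
[ 0.4796684  -0.11500565  0.17664131] [ 1.03027938  0.95699687 -4.34402209]
```

View pics/duo17.png

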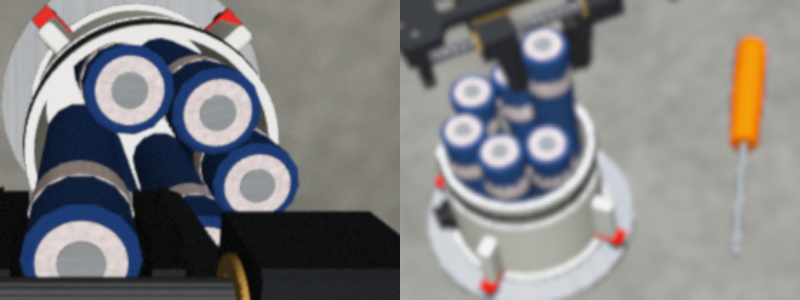

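```bash
python3 -m creep '[[[0,0,-3],[0,0,0]],[[0,0,-6],[0,0,0]],[[0,0,-8],[0,0,0]],[[0,0,-8],[0,0,0]]]'; python3 -m creep '[[[0,0,-3],[0,0,0]],[[0,0,-6],[0,0,0]],[[0,0,-8],[0,0,0]],[[0,0,-8],[0,0,0]]]'; python3 -m creep '[[[0,0,-3],[0,0,0]],[[0,0,-6],[0,0,0]],[[0,0,-6],[0,0,0]]]'; python3 - <<'E'
from h import *
duo('18')
E
```

```text
time: 16.68
position: [0.4797, -0.1149, 0.1687]
tool_rot: [-0.141, 0.693, -0.693, 0.141]
contact_force: [0.3, 1.8, -3.3]
width: 0.0313
time: 17.02
position: [0.4799, -0.1146, 0.1611]
tool_rot: [-0.141, 0.693, -0.693, 0.141]
contact_force: [-1.2, 3.9, 1.0]
width: 0.031
time: 17.27
position: [0.4798, -0.1145, 0.1549]
tool_rot: [-0.141, 0.693, -0.692, 0.141]
contact_force: [-0.1, 4.1, 0.1]
width: 0.0312
[ 0.47967842 -0.11462387  0.15471934] [-0.8872861   4.78553883 -0.38617735]
```

View pics/duo18.png

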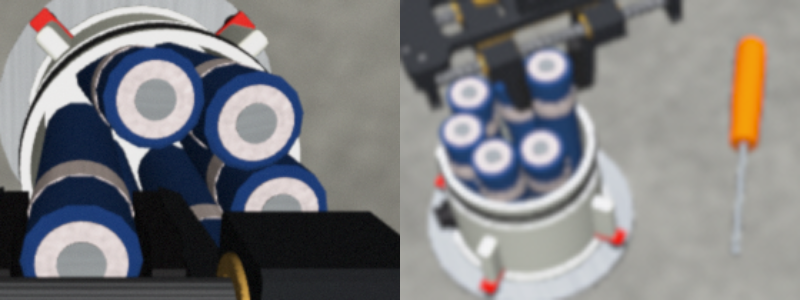

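```bash
python3 -m creep '[[[-0.3,0.8,-2],[0,0,0]],[[-0.6,1.5,-4],[0,0,0]],[[-0.6,1.5,-6],[0,0,0]],[[-0.6,1.5,-6],[0,0,0]]]'; python3 -m creep '[[[0,0,-2],[0,0,0]],[[0,0,-4],[0,0,0]],[[0,0,-6],[0,0,0]],[[0,0,-6],[0,0,0]]]'
```

```text
time: 17.7
position: [0.4793, -0.1136, 0.149]
tool_rot: [-0.141, 0.693, -0.693, 0.141]
contact_force: [-1.3, 3.4, 1.5]
width: 0.0309
time: 18.03
position: [0.4793, -0.1135, 0.1428]
tool_rot: [-0.141, 0.693, -0.693, 0.141]
contact_force: [-0.1, 3.9, -0.3]
width: 0.0312
```

```bash
python3 -c "
from h import *
duo('19')"
```

```text
[ 0.47918426 -0.11352983  0.14281399] [ 0.14579468  3.76033436 -1.31170017]
```

View pics/duo19.png

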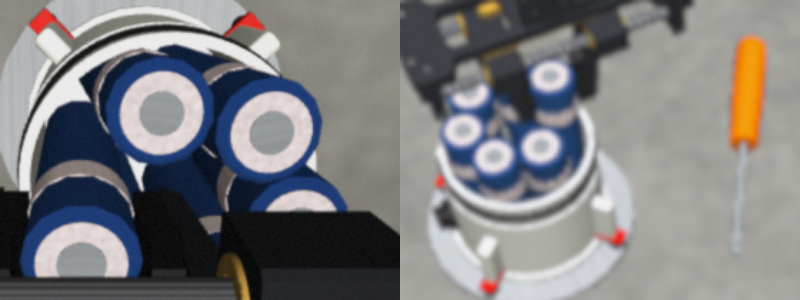

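```bash
python3 -m creep '[[[0,0,-2],[0,0,0]],[[0,0,-4],[0,0,0]],[[0,0,-6],[0,0,0]],[[0,0,-6],[0,0,0]]]'; python3 -m creep '[[[0,0,-2],[0,0,0]],[[0,0,-4],[0,0,0]],[[0,0,-5],[0,0,0]],[[0,0,-5],[0,0,0]]]'
```

```text
time: 18.47
position: [0.4792, -0.1138, 0.1367]
tool_rot: [0.141, -0.693, 0.693, -0.141]
contact_force: [1.3, 2.4, -1.8]
width: 0.031
time: 18.8
position: [0.479, -0.1138, 0.1316]
tool_rot: [-0.141, 0.693, -0.693, 0.14]
contact_force: [0.2, 2.0, -3.5]
width: 0.0312
```

```bash
python3 -m creep '[[[0,0,-2],[0,0,0]],[[0,0,-4],[0,0,0]],[[0,0,-4],[0,0,0]]]'; python3 -m creep '[[[0,0,-2],[0,0,0]],[[0,0,-4],[0,0,0]],[[0,0,-4],[0,0,0]]]';python3 -m creep '[[[0,0,-1],[0,0,0]],[[0,0,-2],[0,0,0]],[[0,0,-2],[0,0,0]]]'; python3 -c "
from h import *
duo('20')
g=snap('side','d20');cv2.imwrite('pics/c20.png',cv2.resize(g['image'][100:220,280:390,::-1],(513,560)))"
```

```text
time: 19.05
position: [0.4792, -0.1137, 0.1278]
tool_rot: [-0.141, 0.693, -0.693, 0.141]
contact_force: [-0.7, 2.7, -2.6]
width: 0.0314
time: 19.3
position: [0.4792, -0.1136, 0.1238]
tool_rot: [-0.141, 0.693, -0.693, 0.141]
contact_force: [-0.5, 2.7, -1.0]
width: 0.0312
time: 19.55
position: [0.4793, -0.1136, 0.122]
tool_rot: [-0.141, 0.693, -0.693, 0.141]
contact_force: [-1.2, 2.4, 0.1]
width: 0.0311
[ 0.47925179 -0.11363137  0.12204025] [-1.05340176  2.17887591 -0.18779908]
```

View pics/duo20.png

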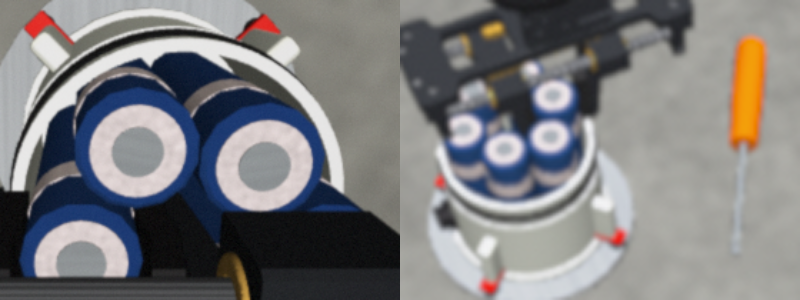

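View pics/c20.png

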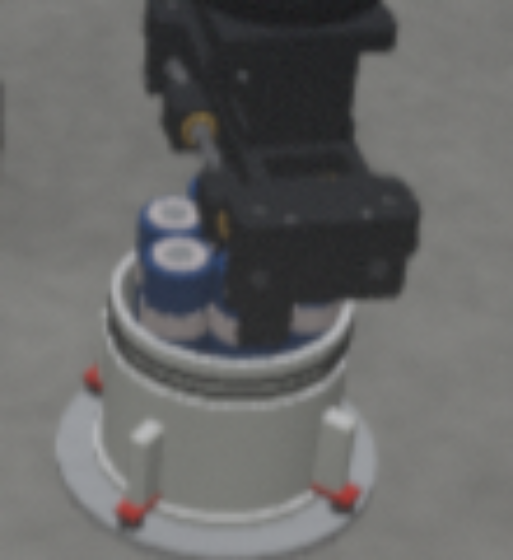

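```bash
for i in 1 2 3; do :; done; python3 -m creep '[[[0,0,-1],[0,0,0]],[[0,0,-2],[0,0,0]],[[0,0,-2],[0,0,0]]]'; python3 -m creep '[[[0,0,-1],[0,0,0]],[[0,0,-2],[0,0,0]],[[0,0,-2],[0,0,0]]]'
```

```text
time: 19.95
position: [0.4793, -0.1136, 0.1201]
tool_rot: [-0.141, 0.693, -0.693, 0.141]
contact_force: [-1.0, 2.5, 1.3]
width: 0.0314
time: 20.2
position: [0.4793, -0.1136, 0.1181]
tool_rot: [-0.141, 0.693, -0.693, 0.141]
contact_force: [-1.9, 2.7, 1.2]
width: 0.0311
```

```bash
python3 -m creep '[[[0,0,-1],[0,0,0]],[[0,0,-1],[0,0,0]],[[0,0,-1],[0,0,0]]]'; python3 -m creep '[[[0,0,-1],[0,0,0]],[[0,0,-1],[0,0,0]],[[0,0,-1],[0,0,0]]]'
```

```text
time: 20.45
position: [0.4796, -0.1138, 0.118]
tool_rot: [0.141, -0.693, 0.693, -0.141]
contact_force: [-5.4, 3.4, 9.8]
width: 0.0309
time: 20.7
position: [0.4799, -0.1139, 0.1179]
tool_rot: [0.141, -0.693, 0.693, -0.141]
contact_force: [-7.6, 3.8, 17.3]
width: 0.0311
```

```bash
python3 -m creep '[[[0,0,1.5],[0,0,0]],[[0,0,1.5],[0,0,0]]]'; python3 -m creep '[[[0,0,0],[0,0,0]],[[0,0,0],[0,0,0]],[[0,0,0],[0,0,0]],[[0,0,0],[0,0,0]]]' 44; python3 -m creep '[[[0,0,5],[0,0,0]],[[0,0,15],[0,0,0]],[[0,0,40],[0,0,0]],[[0,0,80],[0,0,0]],[[0,0,120],[0,0,0]]]'; python3 -m creep '[[[0,-10,35],[0,0,0]],[[0,-20,65],[0,0,0]],[[5,-32,65],[0,0,0]],[[12,-32,65],[0,0,0]],[[12,-32,65],[0,0,0]]]' 60; python3 - <<'E'
from h import *
f=snap('wrist','w21'); print(r.observe()['position'])
cv2.imwrite('pics/c21.png',cv2.resize(f['image'][95:255,205:365,::-1],None,fx=3.75,fy=3.75,interpolation=2))
E
```

```text
time: 20.87
position: [0.4796, -0.1137, 0.118]
tool_rot: [0.141, -0.693, 0.693, -0.141]
contact_force: [-3.1, 2.9, 5.8]
width: 0.0312
time: 21.2
position: [0.4796, -0.114, 0.1176]
tool_rot: [0.141, -0.693, 0.693, -0.141]
contact_force: [0.3, -0.3, 0.1]
width: 0.0438
time: 21.62
position: [0.4785, -0.1132, 0.239]
tool_rot: [-0.141, 0.693, -0.692, 0.14]
contact_force: [1.3, 0.3, 0.2]
width: 0.0439
time: 22.03
position: [0.4919, -0.1459, 0.3026]
tool_rot: [-0.14, 0.693, -0.693, 0.141]
contact_force: [-1.3, 0.5, -0.7]
width: 0.06
[ 0.49114556 -0.14519774  0.30160125]
```

View pics/c21.png

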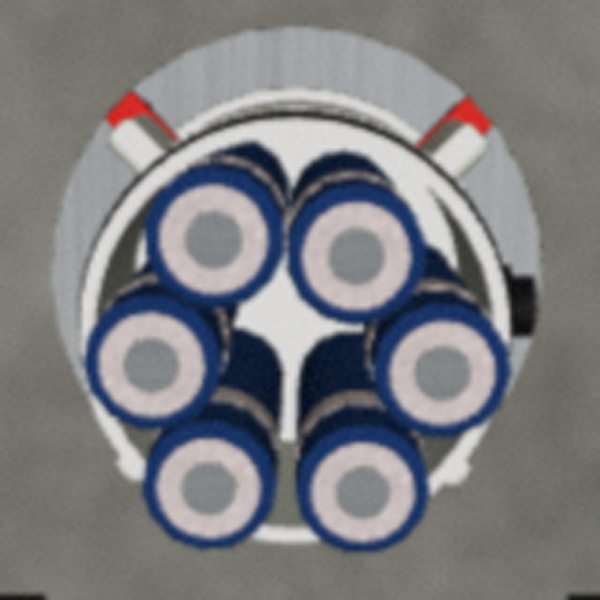

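```bash
python3 - <<'E'
from h import *
f=load('w21')
P=[]
for n,(a,b) in dict(e=(214,240),d=(355,256),c=(441,372),b=(362,494),a=(208,488),n=(151,364)).items():
    p=ray(f,205+(a+.5)/3.75-.5,95+(b+.5)/3.75-.5,.134);P.append(p[:2]);print(n,p.round(4))
P=np.array(P);m=P.mean(0);print(m);
A_=np.c_[2*P,np.ones(6)];s=np.linalg.lstsq(A_,(P**2).sum(1),rcond=None)[0];print(s[:2],np.sqrt(s[2]+s[:2]@s[:2]))
for p in P: print(np.hypot(*(p-s[:2])).round(4),np.degrees(np.arctan2(*(p-s[:2])[::-1])).round(1))
from scipy.optimize import minimize
q=minimize(lambda q:-np.hypot(*(P-q).T).min(),s[:2],method='Nelder-Mead');print('hole',q.x,-q.fun)
E
```

```text
e [ 0.5114 -0.1145  0.134 ]
d [ 0.5203 -0.1449  0.134 ]
c [ 0.5036 -0.1736  0.134 ]
b [ 0.4697 -0.1686  0.134 ]
a [ 0.457  -0.1348  0.134 ]
n [ 0.4796 -0.1118  0.134 ]
[ 0.49026702 -0.14135433]
[ 0.48959633 -0.14222122] 0.033185322576204664
0.0353 51.8
0.0308 -5.0
0.0343 -66.0
0.033 -127.1
0.0334 167.1
0.0321 108.2
hole [ 0.48839046 -0.1425418 ] 0.03200985110779759
```

```bash
python3 -m creep '[[[-5,33,0],[0,0,0.12]],[[-10,66,0],[0,0,0.24]],[[-15,100,0],[0,0,0.36]],[[-20,135,0],[0,0,0.48]],[[-25,170,0],[0,0,0.6]]]' 60; python3 -m creep '[[[-4,35,0],[0,0,0.12]],[[-8,70,0],[0,0,0.24]],[[-12,105,0],[0,0,0.36]],[[-16,140,0],[0,0,0.48]],[[-20,170,0],[0,0,0.6]]]'; python3 -m creep '[[[0,10,-10],[0.0133,-0.104,0.05]],[[0,15,-25],[0.0266,-0.208,0.1]],[[0,15,-40],[0.04,-0.312,0.1]],[[0,15,-55],[0.0532,-0.416,0.1]],[[0,15,-70],[0.0665,-0.519,0.1]]]'; python3 - <<'E'
from h import *
T=np.array([.4955,.2135,.135]); goal(T+.055*A,-A,ZR)
E
```

```text
time: 22.5
position: [0.4646, 0.0265, 0.3008]
tool_rot: [-0.342, 0.62, -0.618, 0.34]
contact_force: [1.1, -0.2, 0.4]
width: 0.0599
time: 22.92
position: [0.4443, 0.1968, 0.3009]
tool_rot: [0.51, -0.491, 0.49, -0.508]
contact_force: [0.5, -0.4, 0.1]
width: 0.0599
time: 23.33
position: [0.4447, 0.21, 0.2306]
tool_rot: [-0.37, 0.335, -0.564, 0.658]
contact_force: [0.4, -0.5, -0.4]
width: 0.0599
dp mm [ 23.6  -0.  -48. ] rv [-0.023 -0.002 -0.013] j [ 0.21 -0.31  2.2  -0.02  0.73  0.09] F [ 0.4 -0.5 -0.4] w 0.05987660419454949
```

```bash
python3 -m creep '[[[12,0,-24],[-0.02,0,-0.013]],[[23,0,-48],[-0.022,-0.002,-0.013]],[[23,0,-48],[-0.022,-0.002,-0.013]],[[23,0,-48],[-0.022,-0.002,-0.013]]]'; python3 - <<'E'
from h import *
T=np.array([.4955,.2135,.135]); f=snap('wrist','w22'); goal(T-.001*A,-A,ZR)
print(proj(f,T)); 
E
```

```text
time: 23.67
position: [0.4672, 0.2093, 0.1819]
tool_rot: [-0.378, 0.333, -0.571, 0.648]
contact_force: [-0.1, -0.5, 0.6]
width: 0.0598
dp mm [ 27.6   4.1 -49.7] rv [-0.    -0.005  0.001] j [ 0.21 -0.17  2.19 -0.08  0.61  0.14] F [1.  0.9 0.6] w 0.059592037279386854
[288.97079922 238.92898307]
```

View pics/w22.png

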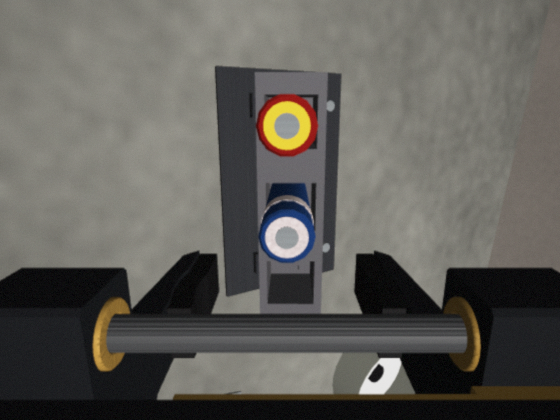

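```bash
python3 -m creep '[[[7,1,-12.5],[0,0,0]],[[14,2,-25],[0,0,0]],[[21,3,-37],[0,0,0]],[[25,4,-45],[0,0,0]],[[27.5,4.5,-49.5],[0,0,0]]]'; python3 -m creep '[[[0,0,0],[0,0,0]],[[0,0,0],[0,0,0]]]'; python3 - <<'E'
from h import *
T=np.array([.4955,.2135,.135]); f=snap('wrist','w23'); goal(T-.001*A,-A,ZR)
f=snap('side','d23')
cv2.imwrite('pics/c23.png',cv2.resize(f['image'][200:340,200:340,::-1],(560,560)))
E
```

```text
time: 24.13
position: [0.4974, 0.2141, 0.1357]
tool_rot: [-0.375, 0.332, -0.572, 0.649]
contact_force: [0.6, -0.5, 0.0]
width: 0.0601
time: 24.3
position: [0.4971, 0.214, 0.136]
tool_rot: [-0.375, 0.331, -0.572, 0.65]
contact_force: [-0.4, 0.0, 0.1]
width: 0.0602
dp mm [-1.2 -0.5 -2.1] rv [-0.001 -0.001  0.002] j [ 0.21 -0.    2.16 -0.09  0.47  0.16] F [-0.4  0.4  0.8] w 0.05991985205860291
```

View pics/w23.png

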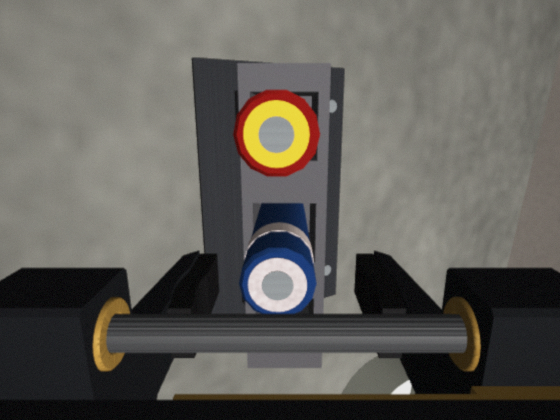

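View pics/c23.png

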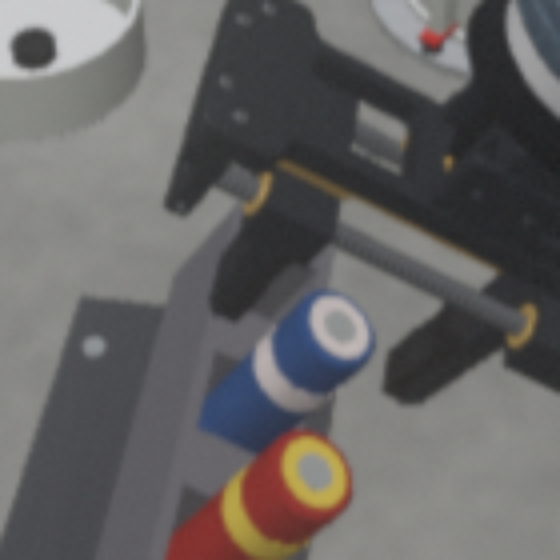

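```bash
python3 -m creep '[[[-1.2,-0.2,-2.1],[0,0,0]],[[-1.2,-0.2,-2.1],[0,0,0]],[[-1.2,-0.2,-2.1],[0,0,0]]]'; python3 -m creep '[[[0,0,0],[0,0,0]],[[0,0,0],[0,0,0]],[[0,0,0],[0,0,0]],[[0,0,0],[0,0,0]],[[0,0,0],[0,0,0]]]' 10;  python3 -m creep '[[[-1.2,-0.1,2.2],[0,0,0]],[[-4,-0.5,6.9],[0,0,0]],[[-7.4,-1,13],[0,0,0]],[[-12.4,-1.6,21.7],[0,0,0]],[[-20,-2.5,34.6],[0,0,0]]]'; python3 -m creep '[[[-7.4,-1,13],[0,0,0]],[[-15,-1.9,26],[0,0,0]],[[-20,-2.5,34.6],[0,0,0]],[[-25,-3.2,43],[0,0,0]],[[-25,-3.2,60],[0,0,0]]]'; python3 - <<'E'
from h import *
snap('wrist','w24');f=snap('side','d24');print(r.observe()['position'],r.observe()['width'])
cv2.imwrite('pics/c24.png',cv2.resize(f['image'][140:340,180:380,::-1],(560,560)))
E
```

```text
time: 24.65
position: [0.4955, 0.2137, 0.1333]
tool_rot: [-0.375, 0.331, -0.572, 0.649]
contact_force: [-0.4, 0.2, -0.3]
width: 0.06
time: 25.07
position: [0.4955, 0.2136, 0.133]
tool_rot: [-0.375, 0.332, -0.572, 0.649]
contact_force: [-1.6, -0.1, 1.2]
width: 0.031
time: 25.48
position: [0.4751, 0.2109, 0.1678]
tool_rot: [-0.376, 0.332, -0.572, 0.649]
contact_force: [2.0, -0.4, -2.2]
width: 0.0309
time: 25.9
position: [0.4478, 0.2076, 0.2261]
tool_rot: [-0.377, 0.333, -0.571, 0.648]
contact_force: [-0.5, 0.5, -2.5]
width: 0.0311
[0.45147719 0.20832942 0.23075808] 0.03114564562348579
```

View pics/w24.png

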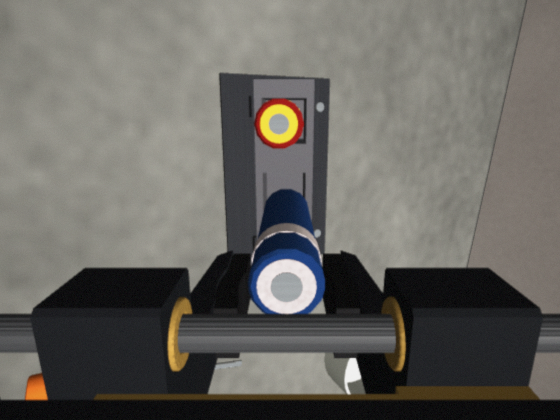

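View pics/c24.png

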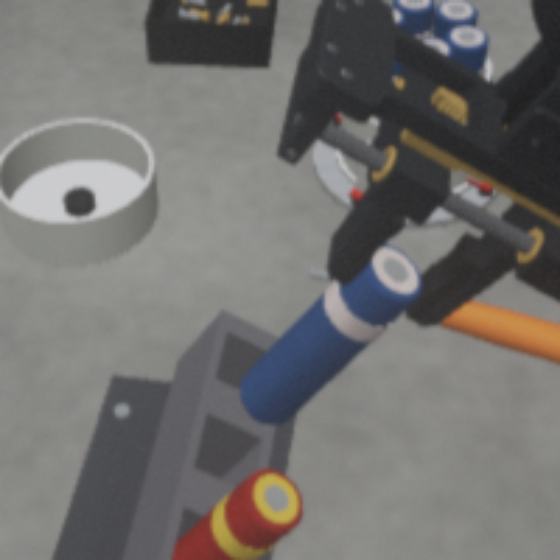

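```bash
python3 -m creep '[[[0,0,14],[-0.0133,0.104,0]],[[0,0,28],[-0.0266,0.208,0]],[[0,0,42],[-0.04,0.312,0]],[[0,0,52],[-0.0532,0.416,0]],[[0,0,62],[-0.0665,0.519,0]]]'; python3 -m creep '[[[3,-30,0],[0,0,-0.12]],[[6,-62,0],[0,0,-0.24]],[[9,-95,0],[0,0,-0.36]],[[13,-130,0],[0,0,-0.48]],[[17,-165,0],[0,0,-0.6]]]';  python3 -m creep '[[[3,-35,0],[0,0,-0.12]],[[7,-70,0],[0,0,-0.24]],[[12,-105,0],[0,0,-0.36]],[[17,-140,0],[0,0,-0.48]],[[21,-165,0],[0,0,-0.6]]]'; python3 - <<'E'
from h import *
t=np.radians(112.6);u=np.array([np.cos(t),np.sin(t),0])
goal(np.array([.489,-.1446,.275]),[0,0,-1],-u)
E
```

```text
time: 26.42
position: [0.4508, 0.208, 0.2906]
tool_rot: [0.532, -0.469, 0.466, -0.529]
contact_force: [-1.0, 0.4, -1.7]
width: 0.031
time: 26.83
position: [0.4673, 0.0416, 0.2888]
tool_rot: [-0.367, 0.605, -0.604, 0.366]
contact_force: [1.2, -0.3, -1.7]
width: 0.0312
time: 27.25
position: [0.4884, -0.1249, 0.2889]
tool_rot: [-0.171, 0.686, -0.686, 0.171]
contact_force: [0.2, 0.5, -2.6]
width: 0.0309
dp mm [  0.6 -19.7 -13.9] rv [-0.001 -0.001 -0.094] j [-0.49 -0.01  1.73  0.    1.42  0.6 ] F [ 0.2  0.5 -2.6] w 0.030943145533653196
```

```bash
python3 -m creep '[[[0.5,-10,-5],[0,0,-0.05]],[[0.5,-19.7,-15],[0,0,-0.094]],[[0.5,-19.7,-27],[0,0,-0.094]],[[0.5,-19.7,-27],[0,0,-0.094]]]'; python3 -m creep '[[[0,0,0],[0,0,0]]]'; python3 - <<'E'
from h import *
f=snap('wrist','w25');g=snap('scene','s25');h=snap('side','d25');o=r.observe();print(o['position'],o['contact_force'])
cv2.imwrite('pics/c25.png',np.hstack([cv2.resize(h['image'][60:200,280:390,::-1],(400,509)),cv2.resize(g['image'][90:230,160:270,::-1],(400,509))]))
E
```

```text
time: 27.58
position: [0.4875, -0.1411, 0.2591]
tool_rot: [-0.143, 0.695, -0.691, 0.14]
contact_force: [-0.5, 0.5, -3.0]
width: 0.0312
time: 27.67
position: [0.4883, -0.1408, 0.2612]
tool_rot: [-0.143, 0.694, -0.691, 0.141]
contact_force: [0.4, -0.1, -2.3]
width: 0.0312
[ 0.48942002 -0.14106926  0.26316305] [ 0.97240798 -0.46432937 -2.08594342]
```

View pics/w25.png

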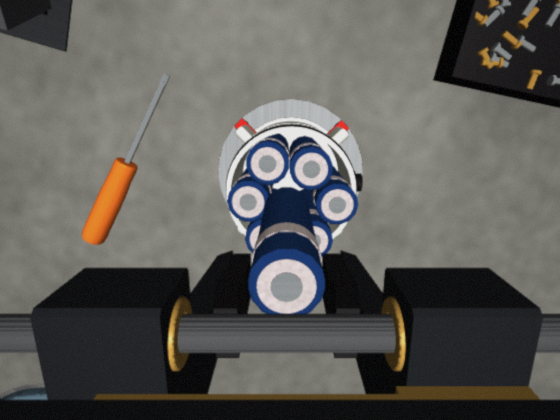

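View pics/c25.png

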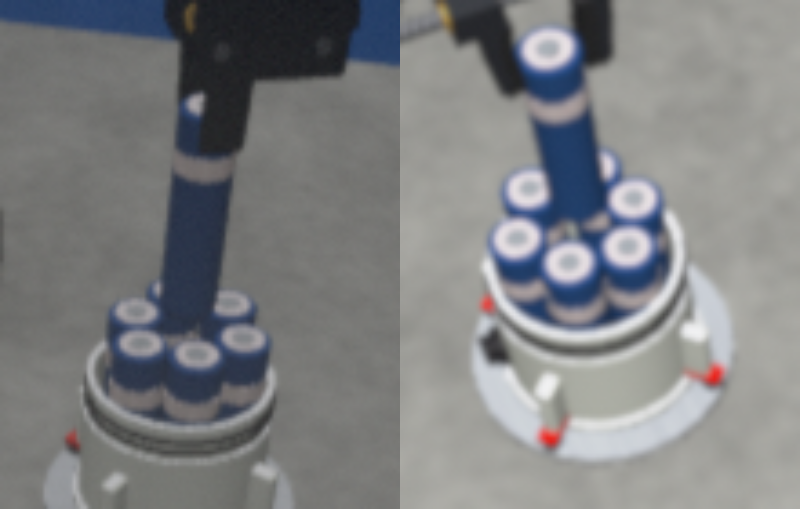

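```bash
python3 -m creep '[[[0,-2,0],[0,0,0]],[[0,-3.5,0],[0,0,0]],[[0,-3.5,0],[0,0,0]],[[0,-3.5,0],[0,0,0]]]'; python3 - <<'E'
from h import *
f=snap('wrist','w26');o=r.observe();print(o['position'],o['contact_force'])
cv2.imwrite('pics/c26.png',cv2.resize(f['image'][120:320,200:380,::-1],None,fx=3,fy=3,interpolation=2))
E
```

```text
time: 28.15
position: [0.4893, -0.1453, 0.263]
tool_rot: [-0.141, 0.693, -0.692, 0.141]
contact_force: [-0.7, 0.2, -2.4]
width: 0.031
[ 0.48922535 -0.14523968  0.26290602] [ 0.29428814 -0.60630152 -2.15811012]
```

View pics/c26.png

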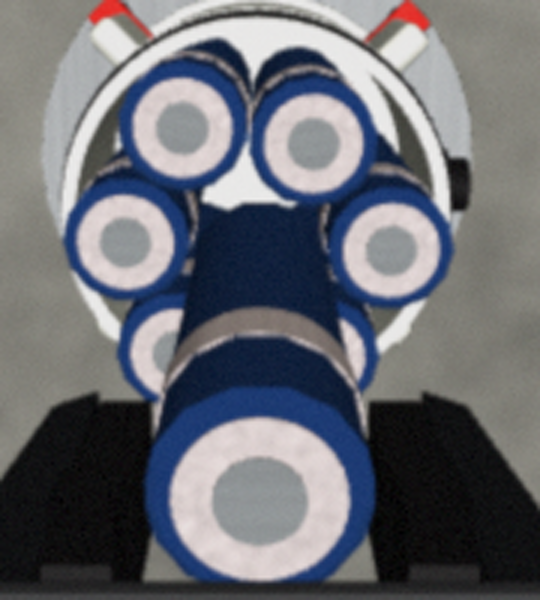

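```bash
python3 -m creep '[[[-0.2,0.7,-4],[0,0,0]],[[-0.2,0.7,-8],[0,0,0]],[[-0.2,0.7,-11],[0,0,0]],[[-0.2,0.7,-11],[0,0,0]]]'; python3 -m creep '[[[0,0,-1.5],[0,0,0]],[[0,0,-3],[0,0,0]],[[0,0,-3],[0,0,0]]]'; python3 -m creep '[[[0,0,-1.5],[0,0,0]],[[0,0,-3],[0,0,0]],[[0,0,-3],[0,0,0]]]'
```

```text
time: 28.53
position: [0.4884, -0.1442, 0.2505]
tool_rot: [-0.142, 0.694, -0.692, 0.141]
contact_force: [-0.4, 0.3, -2.2]
width: 0.0308
time: 28.78
position: [0.4888, -0.1445, 0.2484]
tool_rot: [-0.141, 0.694, -0.692, 0.141]
contact_force: [0.2, -0.7, -2.7]
width: 0.0311
time: 29.03
position: [0.489, -0.1446, 0.2458]
tool_rot: [-0.141, 0.693, -0.692, 0.141]
contact_force: [-0.9, 0.1, -2.5]
width: 0.0311
```

```bash
python3 -m creep '[[[0,0,-1.5],[0,0,0]],[[0,0,-3],[0,0,0]],[[0,0,-4],[0,0,0]],[[0,0,-4],[0,0,0]]]'; python3 -m creep '[[[0,0,-1.5],[0,0,0]],[[0,0,-3],[0,0,0]],[[0,0,-4],[0,0,0]],[[0,0,-4],[0,0,0]]]'; python3 -m creep '[[[0,0,-1.5],[0,0,0]],[[0,0,-3],[0,0,0]],[[0,0,-4],[0,0,0]],[[0,0,-4],[0,0,0]]]'; python3 - <<'E'
from h import *
f=snap('wrist','w27');g=snap('scene','s27');o=r.observe();print(o['position'],o['contact_force'])
cv2.imwrite('pics/c27.png',np.hstack([cv2.resize(f['image'][120:320,200:380,::-1],(450,500)),cv2.resize(g['image'][80:220,160:258,::-1],(350,500))]))
E
```

```text
time: 29.37
position: [0.4887, -0.1444, 0.2411]
tool_rot: [-0.142, 0.694, -0.692, 0.141]
contact_force: [-1.4, 0.4, -2.9]
width: 0.0312
time: 29.7
position: [0.4888, -0.1445, 0.2374]
tool_rot: [-0.141, 0.694, -0.692, 0.141]
contact_force: [-0.5, -0.9, -2.9]
width: 0.0311
time: 30.03
position: [0.4888, -0.1445, 0.2334]
tool_rot: [-0.141, 0.694, -0.692, 0.141]
contact_force: [-0.5, 0.4, -1.9]
width: 0.0311
[ 0.48887866 -0.14450888  0.23357236] [ 0.01209733 -0.41407214 -2.53261667]
```

View pics/c27.png

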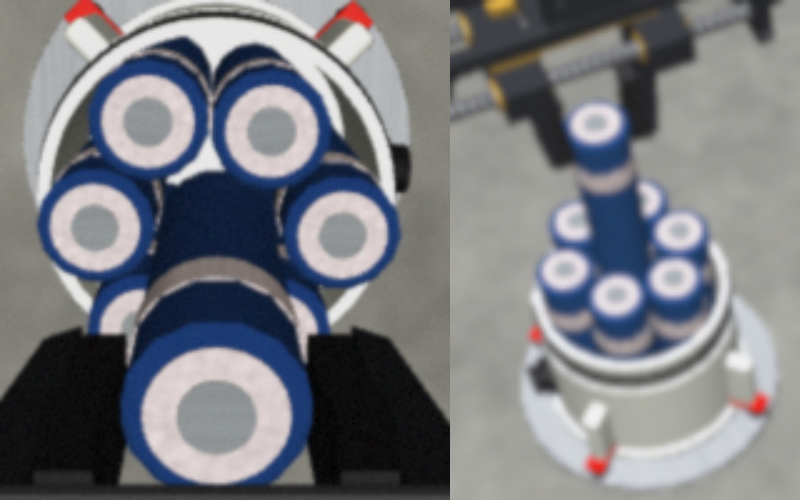

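```bash
python3 -m creep '[[[0,0,-2],[0,0,0]],[[0,0,-4],[0,0,0]],[[0,0,-6],[0,0,0]],[[0,0,-6],[0,0,0]]]'; python3 -m creep '[[[0,0,-2],[0,0,0]],[[0,0,-4],[0,0,0]],[[0,0,-6],[0,0,0]],[[0,0,-8],[0,0,0]],[[0,0,-8],[0,0,0]]]'; python3 -m creep '[[[0,0,-2],[0,0,0]],[[0,0,-4],[0,0,0]],[[0,0,-6],[0,0,0]],[[0,0,-8],[0,0,0]],[[0,0,-8],[0,0,0]]]'
```

```text
time: 30.47
position: [0.4887, -0.1444, 0.2271]
tool_rot: [-0.142, 0.694, -0.692, 0.141]
contact_force: [-0.4, 0.5, -3.2]
width: 0.0312
time: 30.88
position: [0.4887, -0.1444, 0.2191]
tool_rot: [-0.142, 0.694, -0.692, 0.141]
contact_force: [-0.7, 0.0, -3.7]
width: 0.0311
time: 31.3
position: [0.4887, -0.1444, 0.2112]
tool_rot: [-0.142, 0.694, -0.692, 0.141]
contact_force: [-0.3, 0.2, -2.8]
width: 0.0313
```

```bash
python3 -m creep '[[[0,0,-2],[0,0,0]],[[0,0,-4],[0,0,0]],[[0,0,-6],[0,0,0]],[[0,0,-8],[0,0,0]],[[0,0,-8],[0,0,0]]]'; python3 -m creep '[[[0,0,-2],[0,0,0]],[[0,0,-4],[0,0,0]],[[0,0,-6],[0,0,0]],[[0,0,-8],[0,0,0]],[[0,0,-8],[0,0,0]]]'; python3 -m creep '[[[0,0,-2],[0,0,0]],[[0,0,-4],[0,0,0]],[[0,0,-6],[0,0,0]],[[0,0,-8],[0,0,0]],[[0,0,-8],[0,0,0]]]'; python3 -c "
from h import *
f=snap('wrist','w28');g=snap('scene','s28');o=r.observe();print(o['position'],o['contact_force'])
cv2.imwrite('pics/c28.png',np.hstack([cv2.resize(f['image'][120:320,200:380,::-1],(450,500)),cv2.resize(g['image'][80:220,160:258,::-1],(350,500))]))"
```

```text
time: 31.72
position: [0.4887, -0.1444, 0.2031]
tool_rot: [-0.142, 0.694, -0.692, 0.141]
contact_force: [-0.1, -0.4, -3.0]
width: 0.0312
time: 32.13
position: [0.4887, -0.1444, 0.1952]
tool_rot: [-0.142, 0.694, -0.692, 0.141]
contact_force: [-0.2, 0.4, -3.1]
width: 0.0312
time: 32.55
position: [0.4887, -0.1444, 0.1872]
tool_rot: [-0.142, 0.694, -0.692, 0.141]
contact_force: [0.3, 0.3, -3.0]
width: 0.0311
[ 0.48883175 -0.14448116  0.18747301] [-0.99681894 -0.30867062 -1.93919009]
```

View pics/c28.png

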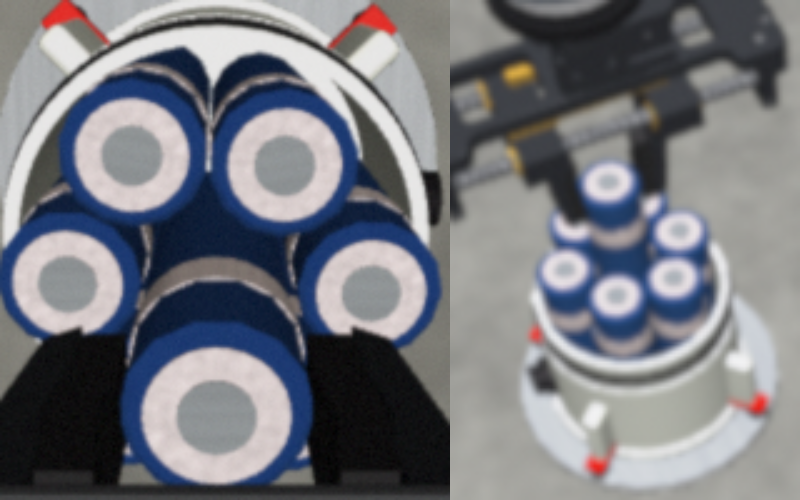

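```bash
python3 -m creep '[[[0,0,-2],[0,0,0]],[[0,0,-4],[0,0,0]],[[0,0,-6],[0,0,0]],[[0,0,-8],[0,0,0]],[[0,0,-8],[0,0,0]]]'; python3 -m creep '[[[0,0,-2],[0,0,0]],[[0,0,-4],[0,0,0]],[[0,0,-6],[0,0,0]],[[0,0,-8],[0,0,0]],[[0,0,-8],[0,0,0]]]'; python3 -m creep '[[[0,0,-2],[0,0,0]],[[0,0,-4],[0,0,0]],[[0,0,-6],[0,0,0]],[[0,0,-8],[0,0,0]],[[0,0,-8],[0,0,0]]]';python3 -m creep '[[[0,0,-2],[0,0,0]],[[0,0,-4],[0,0,0]],[[0,0,-6],[0,0,0]],[[0,0,-8],[0,0,0]],[[0,0,-8],[0,0,0]]]'
```

```text
time: 33.07
position: [0.4887, -0.1444, 0.1791]
tool_rot: [-0.142, 0.694, -0.692, 0.141]
contact_force: [-1.2, 0.2, -2.4]
width: 0.0309
time: 33.48
position: [0.4887, -0.1444, 0.1712]
tool_rot: [-0.142, 0.694, -0.692, 0.141]
contact_force: [0.7, -0.2, -2.6]
width: 0.031
time: 33.9
position: [0.4887, -0.1445, 0.1632]
tool_rot: [-0.142, 0.694, -0.692, 0.141]
contact_force: [-0.4, 0.5, -3.9]
width: 0.0311
time: 34.32
position: [0.4887, -0.1444, 0.1552]
tool_rot: [-0.142, 0.694, -0.692, 0.141]
contact_force: [-0.6, 1.2, -2.9]
width: 0.031
```

```bash
python3 -m creep '[[[0,0,-2],[0,0,0]],[[0,0,-4],[0,0,0]],[[0,0,-6],[0,0,0]],[[0,0,-6],[0,0,0]]]'; python3 -m creep '[[[0,0,-0.7],[0,0,0]],[[0,0,-1.5],[0,0,0]],[[0,0,-1.5],[0,0,0]]]'; python3 -c "
from h import *
f=snap('wrist','w29');g=snap('side','d29');o=r.observe();print(o['position'],o['contact_force'])
cv2.imwrite('pics/c29.png',np.hstack([cv2.resize(f['image'][120:320,200:380,::-1],(450,500)),cv2.resize(g['image'][80:220,290:388,::-1],(350,500))]))"
```

```text
time: 34.65
position: [0.4887, -0.1444, 0.1493]
tool_rot: [-0.142, 0.694, -0.692, 0.141]
contact_force: [-1.6, 1.2, -0.8]
width: 0.0312
time: 34.9
position: [0.4889, -0.1445, 0.1481]
tool_rot: [-0.141, 0.693, -0.692, 0.141]
contact_force: [-0.7, 2.1, -0.4]
width: 0.0311
[ 0.48889962 -0.1445119   0.14815249] [-0.83525976  1.38237886 -0.60545225]
```

View pics/c29.png

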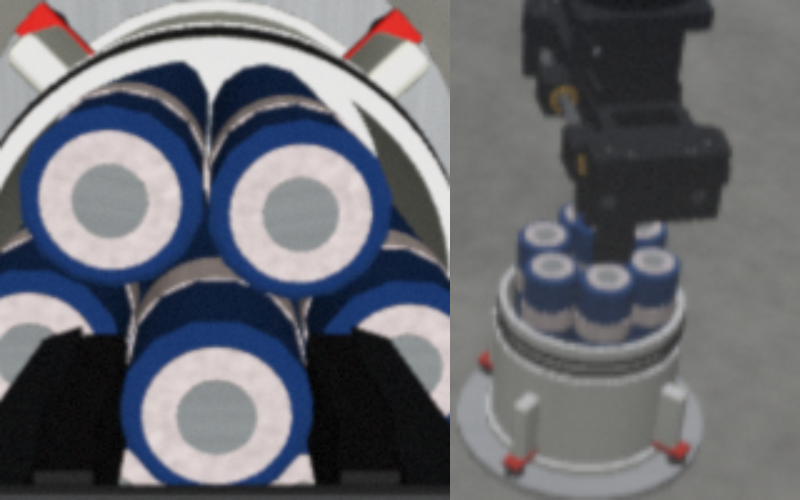

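```bash
python3 -m creep '[[[0,0,-1],[0,0,0]],[[0,0,-1],[0,0,0]]]'; python3 -m creep '[[[0,0,0],[0,0,0]],[[0,0,0],[0,0,0]],[[0,0,0],[0,0,0]],[[0,0,0],[0,0,0]]]' 40; python3 -m creep '[[[0,0,20],[0,0,0]],[[0,0,50],[0,0,0]],[[0,0,90],[0,0,0]],[[0,0,130],[0,0,0]],[[0,0,155],[0,0,0]]]'; python3 -m creep '[[[0,0,0],[0,0,0]],[[0,0,0],[0,0,0]]]' 0;  python3 -c "
from h import *
f=snap('wrist','w30');g=snap('scene','s30');h=snap('side','d30');o=r.observe();print(o['position'],o['contact_force'])
cv2.imwrite('pics/c30.png',np.hstack([cv2.resize(f['image'][90:270,190:370,::-1],(400,400)),cv2.resize(h['image'][120:220,280:380,::-1],(400,400))]))
for n in ('w30','s30','d30'):
    f=load(n);C=cloud(f);R=np.hypot(C[...,0]-.4905,C[...,1]+.145);s=(C[...,2]>.118)&(C[...,2]<.16)
    for lo,hi in((0,.010),(.025,.045)):
        m=s&(R<hi)&(R>=lo);print(n,lo,m.sum(),np.percentile(C[m][:,2],[50,80]) if m.any() else 0)
"
```

```text
time: 35.17
position: [0.4889, -0.1445, 0.1471]
tool_rot: [-0.141, 0.693, -0.692, 0.141]
contact_force: [-1.1, 1.9, 1.2]
width: 0.0313
time: 35.5
position: [0.4893, -0.1449, 0.1474]
tool_rot: [-0.141, 0.693, -0.693, 0.141]
contact_force: [-0.1, 0.1, -0.1]
width: 0.0399
time: 35.92
position: [0.49, -0.1452, 0.3067]
tool_rot: [0.14, -0.692, 0.694, -0.142]
contact_force: [1.0, -1.4, 0.1]
width: 0.04
time: 36.08
position: [0.4898, -0.1451, 0.3041]
tool_rot: [0.14, -0.692, 0.693, -0.142]
contact_force: [-1.3, -0.0, -0.1]
width: 0.0287
[ 0.48821222 -0.14420662  0.30045441] [-0.59649536  0.49635177 -0.79539519]
w30 0 450 [0.14867492 0.14935319]
w30 0.025 4821 [0.13445628 0.13512388]
s30 0 70 [0.14798434 0.14880148]
s30 0.025 842 [0.13330179 0.13471508]
d30 0 40 [0.14964203 0.15053405]
d30 0.025 556 [0.1353203  0.13616799]
```

View pics/c30.png

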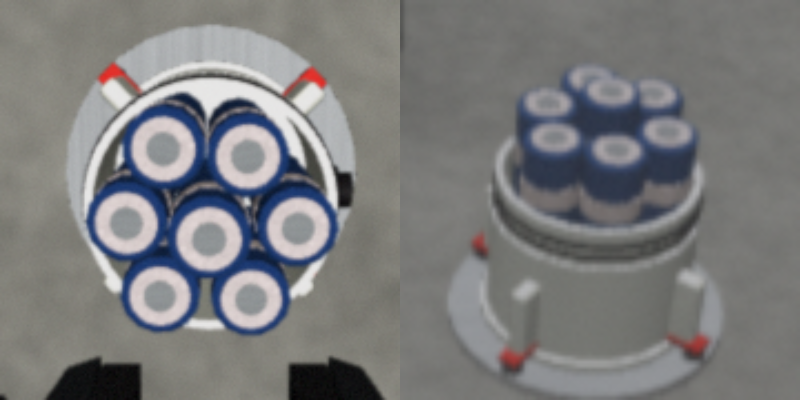

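```bash
python3 -m creep '[[[0.6,0,-35],[0,0,0]],[[0.6,0,-70],[0,0,0]],[[0.6,0,-100],[0,0,0]],[[0.6,0,-125],[0,0,0]],[[0.6,0,-132],[0,0,0]]]' 0; python3 -m creep '[[[0,0,-2],[0,0,0]],[[0,0,-4],[0,0,0]],[[0,0,-4],[0,0,0]]]'; python3 -m creep '[[[0,0,-1],[0,0,0]],[[0,0,-2],[0,0,0]],[[0,0,-2],[0,0,0]]]';
```

```text
time: 36.65
position: [0.4859, -0.1426, 0.1641]
tool_rot: [-0.144, 0.696, -0.69, 0.138]
contact_force: [-0.1, 0.9, 0.6]
width: 0.0005
time: 36.9
position: [0.4902, -0.1449, 0.1671]
tool_rot: [-0.141, 0.693, -0.693, 0.141]
contact_force: [-0.3, -1.1, -0.7]
width: 0.0001
time: 37.15
position: [0.49, -0.1448, 0.1651]
tool_rot: [-0.141, 0.693, -0.693, 0.142]
contact_force: [-0.4, -1.0, -0.1]
width: 0.0002
```

```bash
python3 -m creep '[[[-0.5,0,-2],[0,0,0]],[[-0.5,0,-3.5],[0,0,0]],[[-0.5,0,-3.5],[0,0,0]]]'; python3 -m creep '[[[0,0,-1],[0,0,0]],[[0,0,-2],[0,0,0]],[[0,0,-2],[0,0,0]]]'; python3 -m creep '[[[0,0,-0.7],[0,0,0]],[[0,0,-1.5],[0,0,0]],[[0,0,-1.5],[0,0,0]]]'
```

```text
time: 37.4
position: [0.4889, -0.1444, 0.1605]
tool_rot: [-0.141, 0.693, -0.692, 0.141]
contact_force: [0.1, -0.1, 0.3]
width: 0.0007
time: 37.65
position: [0.4891, -0.1446, 0.1587]
tool_rot: [-0.141, 0.693, -0.692, 0.141]
contact_force: [-1.0, 0.4, -0.2]
width: 0.0005
time: 37.9
position: [0.4891, -0.1446, 0.1573]
tool_rot: [-0.141, 0.693, -0.692, 0.141]
contact_force: [0.4, 0.0, 1.4]
width: 0.0006
```

```bash
python3 -m creep '[[[0,0,-0.7],[0,0,0]],[[0,0,-1.5],[0,0,0]],[[0,0,-1.5],[0,0,0]]]'; python3 -m creep '[[[0,0,-0.7],[0,0,0]],[[0,0,-1.5],[0,0,0]],[[0,0,-1.5],[0,0,0]]]'; python3 -m creep '[[[0,0,-0.7],[0,0,0]],[[0,0,-1.5],[0,0,0]],[[0,0,-1.5],[0,0,0]]]'
```

```text
time: 38.15
position: [0.4891, -0.1446, 0.1557]
tool_rot: [-0.141, 0.693, -0.692, 0.141]
contact_force: [-0.6, -0.4, 2.4]
width: 0.0007
time: 38.4
position: [0.489, -0.1445, 0.1541]
tool_rot: [-0.141, 0.693, -0.692, 0.141]
contact_force: [-0.0, 0.4, 2.3]
width: 0.0002
time: 38.65
position: [0.489, -0.1445, 0.1525]
tool_rot: [-0.141, 0.693, -0.692, 0.141]
contact_force: [-0.3, -0.5, 0.7]
width: 0.0005
```

Sliding down at ~2 N. Continue.

```bash
python3 -m creep '[[[0,0,-0.7],[0,0,0]],[[0,0,-1.5],[0,0,0]],[[0,0,-2],[0,0,0]],[[0,0,-2],[0,0,0]]]'; python3 -m creep '[[[0,0,-0.7],[0,0,0]],[[0,0,-1.5],[0,0,0]],[[0,0,-2],[0,0,0]],[[0,0,-2],[0,0,0]]]'; python3 -m creep '[[[0,0,-0.7],[0,0,0]],[[0,0,-1.5],[0,0,0]],[[0,0,-2],[0,0,0]],[[0,0,-2],[0,0,0]]]'; python3 -c "
from h import *
g=snap('side','d31');h=snap('scene','s31')
cv2.imwrite('pics/c31.png',np.hstack([cv2.resize(h['image'][90:230,160:270,::-1],(400,509)),cv2.resize(g['image'][120:220,280:380,::-1],(400,509))]))"
```

```text
time: 38.98
position: [0.489, -0.1445, 0.1505]
tool_rot: [-0.141, 0.693, -0.692, 0.141]
contact_force: [-0.3, -1.2, 3.0]
width: 0.0003
time: 39.32
position: [0.489, -0.1445, 0.1485]
tool_rot: [-0.141, 0.693, -0.692, 0.141]
contact_force: [0.3, 0.4, 2.9]
width: 0.0003
time: 39.65
position: [0.489, -0.1445, 0.1466]
tool_rot: [-0.141, 0.693, -0.692, 0.141]
contact_force: [0.1, -0.0, 1.9]
width: 0.0004
```

View pics/c31.png

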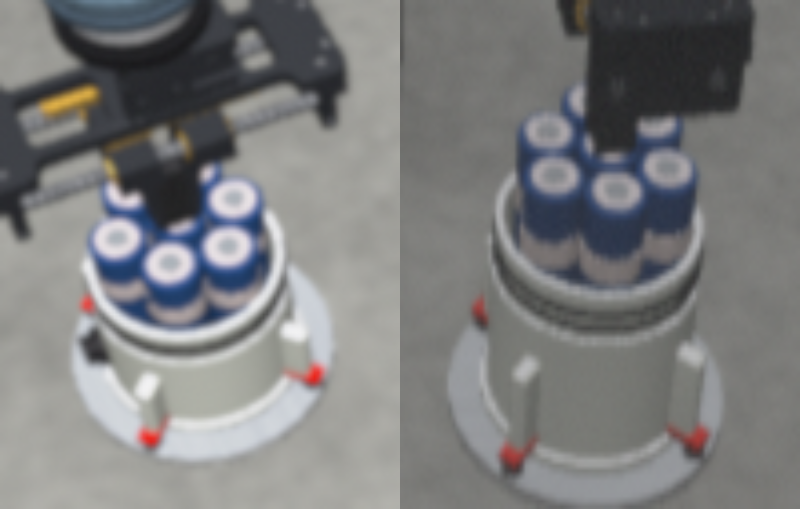

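```bash
python3 -m creep '[[[0,0,-0.7],[0,0,0]],[[0,0,-1],[0,0,0]],[[0,0,-1],[0,0,0]]]'; python3 -m creep '[[[0,0,-0.7],[0,0,0]],[[0,0,-1],[0,0,0]],[[0,0,-1],[0,0,0]]]'; python3 -m creep '[[[0,0,-0.5],[0,0,0]],[[0,0,-0.5],[0,0,0]]]'
```

```text
time: 40.0
position: [0.489, -0.1445, 0.1456]
tool_rot: [-0.141, 0.693, -0.692, 0.141]
contact_force: [-0.2, -0.2, 2.8]
width: 0.0005
time: 40.25
position: [0.4894, -0.1448, 0.1454]
tool_rot: [-0.141, 0.693, -0.693, 0.141]
contact_force: [-1.2, 0.1, 7.1]
width: 0.0008
time: 40.42
position: [0.4897, -0.145, 0.1454]
tool_rot: [-0.141, 0.693, -0.693, 0.142]
contact_force: [-1.3, 0.6, 10.6]
width: 0.0005
```

Stopped on the floor at tip height 0.134, level with the rest. Back away and check.

```bash
python3 -m creep '[[[0,0,2],[0,0,0]],[[0,0,20],[0,0,0]],[[0,0,60],[0,0,0]],[[0,0,100],[0,0,0]],[[0,0,140],[0,0,0]]]'; python3 -m creep '[[[0,0,15],[0,0,0]],[[0,0,15],[0,0,0]],[[0,0,15],[0,0,0]],[[0,0,15],[0,0,0]]]';  python3 -c "
from h import *
f=snap('wrist','w32');g=snap('scene','s32');h=snap('side','d32');o=r.observe();print(o['position'],o['contact_force'])
cv2.imwrite('pics/c32.png',np.hstack([cv2.resize(f['image'][90:270,190:370,::-1],(400,400)),cv2.resize(h['image'][120:220,280:380,::-1],(400,400))]))
C=cloud(f)
P={'c':(.489,-.1435),'n':(.4796,-.112),'e':(.511,-.1145),'d':(.521,-.1449),'c2':(.5036,-.1736),'b':(.4697,-.1686),'a':(.457,-.1348)}
for n,p in P.items():
    m=(np.hypot(C[...,0]-p[0],C[...,1]-p[1])<.010)&(C[...,2]>.11);Q=C[m];A_=np.c_[Q[:,:2]-p,np.ones(len(Q))];k=np.linalg.lstsq(A_,Q[:,2],rcond=None)[0];print(n,len(Q),np.median(Q[:,2]).round(4),'slope',k[:2].round(3))
"
```

```text
time: 40.83
position: [0.4882, -0.144, 0.2848]
tool_rot: [-0.142, 0.694, -0.692, 0.14]
contact_force: [0.8, -1.1, -0.6]
width: 0.0003
time: 41.17
position: [0.4882, -0.144, 0.2973]
tool_rot: [-0.142, 0.694, -0.692, 0.14]
contact_force: [0.2, 0.1, -1.0]
width: 0.0005
[ 0.48821583 -0.14410582  0.29712554] [-0.47892029  0.00210531  0.26440185]
c 2608 0.3158 slope [2.192 1.289]
n 437 0.1347 slope [-0.007  0.006]
e 11148 0.374 slope [-1.906 -0.815]
d 12368 0.3741 slope [-1.091 -0.785]
c2 437 0.1347 slope [ 0.008 -0.015]
b 400 0.1347 slope [0.003 0.002]
a 399 0.1347 slope [ 0.009 -0.003]
```

View pics/c32.png

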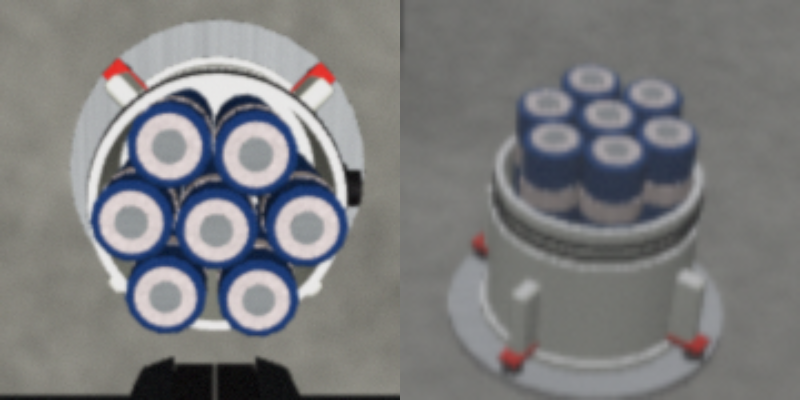

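View pics/s32.png

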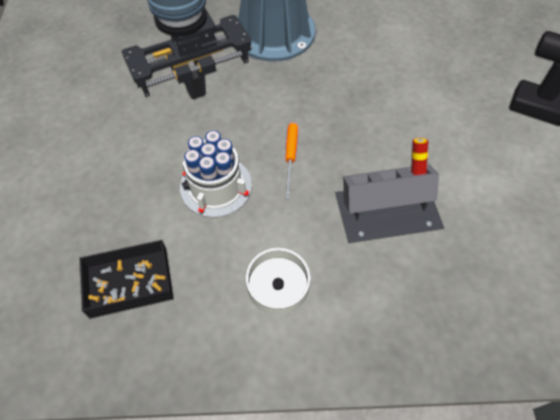

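```bash
python3 -c "
from h import *
f=load('w32');C=cloud(f)
P={'c':(.489,-.1435),'n':(.4796,-.112),'e':(.511,-.1145),'d':(.521,-.1449)}
for n,p in P.items():
    m=(np.hypot(C[...,0]-p[0],C[...,1]-p[1])<.010)&(C[...,2]>.12)&(C[...,2]<.16);Q=C[m];k=np.linalg.lstsq(np.c_[Q[:,:2]-p,np.ones(len(Q))],Q[:,2],rcond=None)[0];print(n,len(Q),np.median(Q[:,2]).round(4),k[:2].round(3))
r.job_done()
"
```

```text
c 432 0.1348 [-0.004  0.019]
n 437 0.1347 [-0.007  0.006]
e 466 0.1348 [0.011 0.003]
d 466 0.1347 [0.002 0.   ]
the job is handed in; nothing more can be done
```

Both blue cells are packed, and I handed the job in with the robot clear of everything at about 41 s.

- **Ring cell:** I moved it in radially from outside the rim, which leaned the two crept neighbours aside. It then went down to the floor with side forces of about 5 N at most, and touched the floor at about 17 N.
- **Centre cell:** After release it stuck about 14 mm high. I pressed it down with the closed fingertips at 2–3 N until it stopped on the floor, at about 11 N.
- **What didn't work:** My first try, pushing one of the crept cells (seated_e) back with the closed fingers (up to about 15 N), did not help. That cell only tipped and fell back.

**Last checks:**
- All seven cell tops measured 134.7–134.8 mm above the bench, against 134 mm expected; the 0.7 mm is within the cameras' accuracy.
- The tops sloped by no more than about 0.02 rad.
- In the last overall picture, the red cell, cap, screwdriver and screw tray looked to be where they started; I judged that by eye and did not measure it.
- None of the final checks failed or disagreed.

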